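Put the cheese stall's washing-up away to drain

ROBOT

A 7-joint arm with a two-finger parallel gripper is mounted at the origin on the work surface. World frame = base frame: x ahead of the robot, y to its left, z up, the work surface at z = 0. Lengths are in mm, angles in rad, forces in N, time in s.
With the tool pointing down it reaches from about 425 to 875 mm from the base axis. Payload 8.4 kg.
Tool frame: the origin (TCP) lies midway between the tips of the shut fingers; the grasp point (between the pads) lies 19 mm behind it (arm.tcp_to_grasp is the distance from the TCP to the grasp point, in mm); z points along the fingers, y is the direction in which the jaws open and shut (so a half turn about z gives the same grasp; the last joint's range is limited). The gripper opens to 85 mm and grips with 20 to 120 N. Pads are 22 mm wide; open, the fingers measure 114 mm over their backs; the gripper's body (76 mm by 85 mm) begins 54 mm behind the grasp point. The pads swing forward as they close: fully open they stand 13 mm farther back than shut.
Start: joints at [-1.217, 0.333, 0.04, 1.465, -0.013, 1.343, -0.059], TCP at [284.362, 584.467, 231.308] pointing down, gripper open.
Joint ranges: [-2.58, 2.58], [-0.38, 2.09], [-1.3, 1.39], [0.25, 2.4], [-1.5, 4.64], [0.08, 2.09], [-2.65, 2.65]. Speed limits (rad/s): [2.22, 2.22, 2.79, 2.79, 3.14, 3.14, 3.14].

INTERFACE

Orientations are given as a unit quaternion [x, y, z, w].
In Python, from plant import sensors, imaging, arm gives the robot as it stands.
- The arm moves only by the tool drive_tool, never from a script. Its argument "steps" is a list of rows, each a list of 7 numbers: the shift along the tool's x, y, z scaled (see below), then the turn, a rotation vector about the tool's x, y, z scaled (see below), then the closure, from -1 (fully open) to 1 (shut). In form: [[x, y, z, wx, wy, wz, jaw], ...]. A call has 1 to 20 rows; each row is the pose to reach, as a shift and turn from the pose commanded when the call began, along the tool's axes at that moment; what a row does not reach only later rows make up. The controller multiplies each number of a shift by 200 mm and each number of a turn by 60 degrees. A row lasts 1/10 s, in which the tool goes at most 50 mm and 8.59 degrees, less where a joint would pass 70% of its speed; a pose out of reach is approached as far as the arm can. A call with a number of a shift or a turn outside -1 to 1 is refused whole. A call with a gripper value outside its range is refused whole. The fingers move at their own pace and stop on an object; "squeeze" is the grip in N (left out, the last holds). Time passes only in rows, so rows that repeat a pose let the fingers close. It gives the time, the measured TCP pose, the force and the opening at its end, in the units of the state.
- sensors.sense(): the state, without advancing time (a new reading comes with each control period).
- imaging.grab_frame(name): name is "scene" or "top"; returns a dict with "pixels" (480x640x3 uint8, blue, green, red), "z_map" (480x640 float32, mm along the optical axis (not along the pixel's ray), 0 where there is no reading), "fovy" (degrees; the focal length in pixels is half the picture's height over the tangent of half this angle, whatever the lens; pixels are square), "cx", "cy" (the principal point, pixels), "rvec" (rotation vector, rad) and "tvec" (3), from world to camera coordinates, as OpenCV has them. Camera axes: x right, y down, z forward; pixel columns grow to the right and rows downward; lengths in mm; the calibration is good to about 2 mm. A picture is of the moment at which its call begins.
- arm.close_job(): hands the job in, once; it reports no verdict.
The state is a dict: "time_s": time; "joints": joint angles; "qd": joint speeds; "tau": joint torques, N m; "position": TCP position; "tcp_rot": TCP orientation; "contact_force": force on the tool from outside, world axes, zero at the start; "wrist_torque": the same for the moment, N m; "opening": finger opening in mm.
Only numpy, scipy, OpenCV 4.12 (cv2) and the standard library are available. Lean on these libraries where they do the work, as an engineer would, in place of code of your own. Each camera call takes 0.05 s, during which the arm holds its last target.

TASK

Put the rinsed things away to dry: hang every steel cup mouth-down on the rack's leaning pegs, one cup to a peg, pushed on until its closed end rests on the peg tip, and stack the three white lidded boxes flat and lengthways on the wooden board, largest at the bottom and smallest on top, squared up so that nothing overhangs what is below it. Any order and any pegs will do; leave the jar, the cheeses and the white pot where they are.

Things in the scene. Friction and masses are not known exactly. Their poses are not given: they have to be found in the camera images.
- rack: Steel draining rack, fixed: a drip tray 110 x 380 mm, 12 mm thick (rim to 19 mm), its long side along its own y. Four straight steel pegs, 14 mm in diameter with round ends and 125 mm long, stand in a row along y, 100 mm apart, all leaning 30 degrees from vertical towards the rack's own -x (towards the robot). Origin: centre of the tray's underside.
- peg0 (a point): The very tip of rack peg 0 (0 is the peg at the rack's -y end), 120 mm above the table. The peg runs from here down towards the rack's own +x, 30 degrees from vertical, to its foot on the tray.
- peg1 (a point): The very tip of rack peg 1 (0 is the peg at the rack's -y end), 120 mm above the table. The peg runs from here down towards the rack's own +x, 30 degrees from vertical, to its foot on the tray.
- peg2 (a point): The very tip of rack peg 2 (0 is the peg at the rack's -y end), 120 mm above the table. The peg runs from here down towards the rack's own +x, 30 degrees from vertical, to its foot on the tray.
- peg3 (a point): The very tip of rack peg 3 (0 is the peg at the rack's -y end), 120 mm above the table. The peg runs from here down towards the rack's own +x, 30 degrees from vertical, to its foot on the tray.
- tall0: Tall plain steel cup, 95 mm high, tapered like a bucket, with a thick rolled rim: outer radius 41 mm at the mouth, 29 mm at the closed end; wall 3 mm, closed end 4 mm thick, about 0.15 kg. It starts standing mouth-down on the table. Origin: centre of the mouth; its own z axis points from the mouth to the closed end (up at the start). May be absent (None).
- tall0_in (a point): Centre of the inner face of the closed end of tall0 (91 mm from the mouth along the cup's z); the peg tip lies close to this point when the cup is seated.
- tall1: Tall plain steel cup, 95 mm high, tapered like a bucket, with a thick rolled rim: outer radius 41 mm at the mouth, 29 mm at the closed end; wall 3 mm, closed end 4 mm thick, about 0.15 kg. It starts standing mouth-down on the table. Origin: centre of the mouth; its own z axis points from the mouth to the closed end (up at the start). May be absent (None).
- tall1_in (a point): Centre of the inner face of the closed end of tall1 (91 mm from the mouth along the cup's z); the peg tip lies close to this point when the cup is seated.
- short0: Short plain steel cup, 78 mm high, tapered like a bucket, with a thick rolled rim: outer radius 40 mm at the mouth, 29 mm at the closed end; wall 3 mm, closed end 4 mm thick, about 0.15 kg. It starts standing mouth-down on the table. Origin: centre of the mouth; its own z axis points from the mouth to the closed end (up at the start). May be absent (None).
- short0_in (a point): Centre of the inner face of the closed end of short0 (74 mm from the mouth along the cup's z); the peg tip lies close to this point when the cup is seated.
- short1: Short plain steel cup, 78 mm high, tapered like a bucket, with a thick rolled rim: outer radius 40 mm at the mouth, 29 mm at the closed end; wall 3 mm, closed end 4 mm thick, about 0.15 kg. It starts standing mouth-down on the table. Origin: centre of the mouth; its own z axis points from the mouth to the closed end (up at the start). May be absent (None).
- short1_in (a point): Centre of the inner face of the closed end of short1 (74 mm from the mouth along the cup's z); the peg tip lies close to this point when the cup is seated.
- board: Flat wooden board 200 (its x) x 100 (its y) x 15 mm thick, fixed to the table on the right side; the boxes are to be stacked on it. Origin: centre of its underside (on the table).
- box_large: Large closed white plastic box with flat lid, 160 (its x) x 68 (its y) x 45 mm high, about 0.2 kg. Origin: centre of its underside, z up.
- box_medium: Medium closed white plastic box with flat lid, 130 (its x) x 54 (its y) x 42 mm high, about 0.2 kg. Origin: centre of its underside, z up.
- box_small: Small closed white plastic box with flat lid, 100 (its x) x 40 (its y) x 40 mm high, about 0.2 kg. Origin: centre of its underside, z up.
- jar: Not part of the job, leave it where it is: closed glass jar with steel lid, 60 mm in diameter, 75 mm high, standing among the cups. Origin: centre of its underside.
- cheese_block: Not part of the job, leave it where it is: block of pale cheese 90 x 70 x 60 mm. Origin: centre of its underside.
- cheese_wheel: Not part of the job, leave it where it is: small cheese wheel 110 mm in diameter, 50 mm high. Origin: centre of its underside.
- pot: Not part of the job, leave it where it is: white closed pot 100 mm in diameter, 72 mm high. Origin: centre of its underside.
- halva: Not part of the job, leave it where it is: brown block of halva 100 x 60 x 50 mm. Origin: centre of its underside.
Mind the look-alikes: they are no part of the job. Leave any yellow look-alike of the board alone.

How it is judged (in metres and radians):
At the end, for the whole second after the job is handed in: Each cup hangs mouth-down, inner end centre within 25 mm of a peg tip. Large box flat on the board (20 mm along, 16 across of its centre), medium on large, small on medium (16 mm along, 9 across), each turned under 0.15 rad from the one below. All at rest ((distance between tall0_in and peg0 below 0.025 m or distance between tall0_in and peg1 below 0.025 m or distance between tall0_in and peg2 below 0.025 m or distance between tall0_in and peg3 below 0.025 m) and angle between each of tall0, tall1, short0, short1's own z axis and vertical below 0.8 rad and linear speed of each of tall0, tall1, short0, short1, box_large, box_medium, box_small below 0.03 m/s and (distance between tall1_in and peg0 below 0.025 m or distance between tall1_in and peg1 below 0.025 m or distance between tall1_in and peg2 below 0.025 m or distance between tall1_in and peg3 below 0.025 m) and (distance between short0_in and peg0 below 0.025 m or distance between short0_in and peg1 below 0.025 m or distance between short0_in and peg2 below 0.025 m or distance between short0_in and peg3 below 0.025 m) and (distance between short1_in and peg0 below 0.025 m or distance between short1_in and peg1 below 0.025 m or distance between short1_in and peg2 below 0.025 m or distance between short1_in and peg3 below 0.025 m) and x of box_large in the frame of board between -0.02 and 0.02 m and y of box_large in the frame of board between -0.016 and 0.016 m and z of box_large in the frame of board between 0.01 and 0.02 m and angle between the x axis of box_large and the x axis of board, either way round below 0.15 rad and angle between each of box_large, box_medium, box_small's own z axis and vertical below 0.06 rad and x of box_medium in the frame of box_large between -0.016 and 0.016 m and y of box_medium in the frame of box_large between -0.009 and 0.009 m and z of box_medium in the frame of box_large between 0.04 and 0.05 m and angle between the x axis of box_medium and the x axis of box_large, either way round below 0.15 rad and x of box_small in the frame of box_medium between -0.016 and 0.016 m and y of box_small in the frame of box_medium between -0.009 and 0.009 m and z of box_small in the frame of box_medium between 0.037 and 0.047 m and angle between the x axis of box_small and the x axis of box_medium, either way round below 0.15 rad); the robot touches nothing.
It fails at once if a bystander is shifted by more than 60 mm (distance of any of jar, cheese_block, cheese_wheel, pot, halva from where it was at the start of the episode above 0.06 m).
Of tall0, tall1, short0, short1 only 3 to 4 are there at a start; the rules pass over those that are not, and their reading is None.
At some moment in a run one of tall0, tall1, short0, short1 may be knocked a few centimetres aside while the robot is not near it.
It also fails if it takes over 208 s, if anything falls off the work surface, if the arm or the gripper's body presses on something with over 40 N, if the wrist force passes 120 N, or if a joint passes its speed limit or range.

## Working session

There is one attempt and no reset: what is moved stays moved. The work goes in short steps, Python scripts to look and compute and a tool call to move; the robot and the scene stay as the last step left them, time stands still between calls to the robot, and variables do not carry over. Pictures are saved under pics/ and viewed, and the job is handed in when it is done.

Besides the shell and the picture viewer there is one more tool, called after "Emit:" as name([rows], argument=value, ...), one row to a line, values as JSON. drive_tool: Moves the arm, as the interface text tells. Its arguments: {"type":"object","properties":{"steps":{"type":"array","items":{"type":"array","items":{"type":"number"}}},"squeeze":{"type":"number"}},"required":["steps"]}

```bash
mkdir -p pics; ls; cat > h.py <<'E'
import numpy as np, cv2
from scipy.spatial.transform import Rotation as R
from plant import sensors, imaging, arm
def grab(n):
    f=imaging.grab_frame(n); f['f']=240/np.tan(np.radians(f['fovy'])/2)
    f['R']=cv2.Rodrigues(np.array(f['rvec'],float))[0]; f['t']=np.array(f['tvec'],float).ravel(); return f
def cloud(f):
    z=f['z_map']; v,u=np.mgrid[:480,:640]
    p=np.stack([(u-f['cx'])/f['f']*z,(v-f['cy'])/f['f']*z,z],-1)
    w=(p-f['t'])@f['R']; w[z==0]=np.nan; return w
def onplane(f,u,v,h):
    d=f['R'].T@np.array([(u-f['cx'])/f['f'],(v-f['cy'])/f['f'],1]); c=-f['R'].T@f['t']
    return c+d*(h-c[2])/d[2]
E
python3 - <<'E'
from h import *
print(sensors.sense(), arm.tcp_to_grasp)
for n in ['scene','top']:
    f=grab(n); cv2.imwrite(f'pics/{n}0.png',f['pixels']); print(n,f['fovy'],f['cx'],f['cy'],f['rvec'],f['tvec'], -f['R'].T@f['t'])
    np.savez(f'{n}0.npz',**f)
E
```

```text
pics
{'time_s': 0.0, 'joints': array([-1.21720277,  0.3339616 ,  0.03988241,  1.466251  , -0.01342147,
        1.34331314, -0.05847351]), 'qd': array([-0.00198781,  0.00095209,  0.00124356, -0.00145834,  0.0009309 ,
        0.00017156, -0.00176488]), 'tau': array([-1.66034031e-03, -6.58542252e+01,  1.36431735e+00, -4.05573177e+01,
        1.66900211e-02,  1.24162895e-02,  4.12595705e-05]), 'position': array([284.18693945, 584.07984581, 230.39853487]), 'tcp_rot': array([ 2.24469324e-01,  9.74480799e-01, -8.21658908e-04, -1.39652303e-04]), 'contact_force': array([-0.86864773,  0.48661132,  0.1830612 ]), 'wrist_torque': array([-0.00836983,  0.08681669, -0.02317137]), 'opening': 85.530828774873} 18.700000000000003
scene 47.21691977392065 317.68252612228724 230.04118083572592 [ 1.3791968   2.38393098 -0.76021385] [ 207.98640601 -306.29733843 1883.47943417] [1238.6851286   508.55433229 1375.35552743]
top 45.123182404074825 312.6693969526177 239.61883794412302 [ 2.11659416 -2.17880233  0.13482576] [  51.90520788  513.86761807 1542.73996724] [ 304.06903428   26.29503554 1598.01479327]
```

View pics/scene0.png

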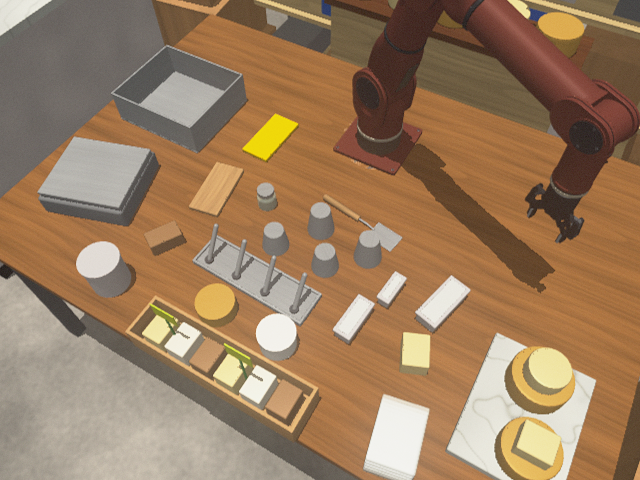

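View pics/top0.png

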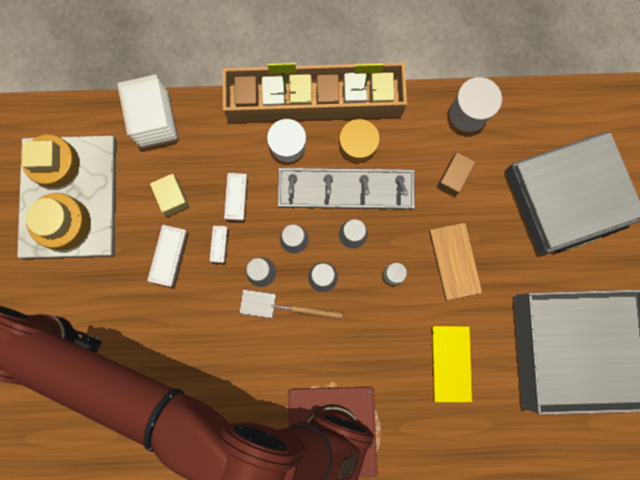

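The top picture shows four cups at (293,238), (354,233), (260,271) and (323,277). The jar, with its lid, is at (395,273), and the rack is around (345,188). The white boxes are at (167,255), (235,197) and (219,244). The wooden board is at (455,261), and the yellow look-alike is at (452,363). Next I'll measure them.

```bash
python3 - <<'E'
from h import *
f=dict(np.load('top0.npz')); w=cloud(f)
Z=w[...,2]
roi=np.zeros((480,640),bool); roi[130:310,140:490]=1
for lo,name in [(25,'objs')]:
    m=((Z>lo)&roi).astype(np.uint8)
    n,l,s,c=cv2.connectedComponentsWithStats(m)
    for i in range(1,n):
        if s[i,4]<25: continue
        k=l==i; zt=np.nanpercentile(Z[k],90); k2=k&(Z>zt-6)
        q=w[k2][:,:2].astype(np.float32); r=cv2.minAreaRect(q)
        print(c[i].round(),s[i,4],'ztop',zt.round(1),'top mean',q.mean(0).round(1),'rect',np.round(r[0],1),np.round(r[1],1),round(r[2],1), 'circ',np.round(cv2.minEnclosingCircle(q)[0],1),round(cv2.minEnclosingCircle(q)[1],1))
# board, rack
for nm,(u0,u1,v0,v1),lo,hi in [('board',(425,487,215,305),10,20),('rack',(270,420,160,215),6,25),('tips',(270,420,160,215),108,130)]:
    m=np.zeros_like(roi);m[v0:v1,u0:u1]=1; m&=(Z>lo)&(Z<hi)
    q=w[m]; print(nm,m.sum(),np.round(cv2.minAreaRect(q[:,:2].astype(np.float32)),1) if 0 else cv2.minAreaRect(q[:,:2].astype(np.float32)),q.mean(0).round(1))
    if nm=='tips':
        n,l,s,c=cv2.connectedComponentsWithStats(m.astype(np.uint8))
        for i in range(1,n): print(c[i].round(1),s[i,4],w[l==i].mean(0).round(1),w[l==i].max(0).round(1))
print(np.nanmedian(Z[300:320,400:425]), [np.nanmedian(Z[a:b,c:d]).round(1) for a,b,c,d in [(210,220,430,440),(290,295,200,220)]])
E
```

```text
[156. 136.] 424 ztop 112.5 top mean [807.9 470. ] rect [807.2 466.2] [ 8.8 48.7] 5.4 circ [808.9 466.4] 24.5
[286. 143.] 940 ztop 76.1 top mean [783.  103.9] rect [779.5 103.2] [101.   71.9] 88.3 circ [793.5 102.1] 51.7
[359. 143.] 1001 ztop 53.8 top mean [781.7 -98.7] rect [777.4 -98.7] [105.5  77.9] 87.9 circ [791.9 -99. ] 54.5
[457. 173.] 835 ztop 53.7 top mean [ 687.4 -364. ] rect [ 688.5 -364.3] [ 59.6 100. ] 59.8 circ [ 689.5 -364.1] 55.1
[235. 196.] 919 ztop 47.0 top mean [642.1 247.2] rect [641.5 247.1] [ 54.1 129.9] 85.3 circ [642.5 247.4] 66.4
[168. 194.] 947 ztop 64.2 top mean [653.9 430.5] rect [653.8 429.7] [89.8 70.1] 23.4 circ [653.8 431.7] 53.1
[291. 185.] 83 ztop 119.6 top mean [634.8  91.7] rect [635.   92.3] [11.3 12.1] 27.0 circ [635.8  91.4] 7.2
[328. 186.] 80 ztop 119.3 top mean [629.   -7.5] rect [629.9  -7.9] [11.8 12.4] 61.2 circ [630.1  -7.8] 7.1
[365. 186.] 82 ztop 119.9 top mean [ 626.1 -107. ] rect [ 626.8 -106.7] [10.4 14.6] 88.1 circ [ 626.7 -106.7] 7.9
[402. 187.] 88 ztop 120.1 top mean [ 621.4 -206.7] rect [ 622.2 -207.1] [12.6 14.1] 69.2 circ [ 622.8
[... 778 characters left out ...]
26.3
board 2211 ((442.2487487792969, -359.5489501953125), (217.61769104003906, 165.1562042236328), 5.398205280303955) [ 447.  -352.4   14.8]
rack 4945 ((665.9580688476562, -56.298187255859375), (419.4399719238281, 155.71844482421875), 88.26201629638672) [662.3 -58.1  13.6]
tips 111 ((630.6876220703125, -57.64817810058594), (311.0870056152344, 19.21138572692871), 87.50110626220703) [628.6 -63.8 117.1]
[290.  190.5] 26 [635.5  92.1 117.1] [643.7  97.6 125.1]
[328.  191.4] 25 [630.   -7.3 117.6] [638.1  -1.9 126.3]
[366.1 191.2] 31 [ 627.8 -106.9  116.4] [ 638.1 -101.4  127.5]
[404.3 192.1] 29 [ 622.1 -206.2  117.3] [ 631.  -200.7  125.4]
-0.1554692176585948 [np.float64(-0.2), np.float64(-0.7)]
```

```bash
python3 - <<'E'
from h import *
f=dict(np.load('top0.npz')); w=cloud(f)
hsv=cv2.cvtColor(f['pixels'],cv2.COLOR_BGR2HSV)
print('board',hsv[250:270:8,455],'table',hsv[250:270:8,415],'yel',hsv[363,452])
# board by depth height 8..22 in tight window
Z=cv2.medianBlur(np.nan_to_num(w[...,2]).astype(np.float32),5)
m=((Z>8)&(Z<22)).astype(np.uint8); m[:,:422]=0;m[:,490:]=0;m[:205]=0;m[312:]=0
n,l,s,c=cv2.connectedComponentsWithStats(m)
i=1+np.argmax(s[1:,4]); cs,_=cv2.findContours((l==i).astype(np.uint8),0,1)
r=cv2.minAreaRect(max(cs,key=cv2.contourArea)); print(r,s[i])
P=np.array([onplane(f,u,v,15)[:2] for u,v in cv2.boxPoints(r)]); print('depth board',P.round(1),P.mean(0), [np.linalg.norm(P[k]-P[k-1]).round(1) for k in range(4)])
m=cv2.inRange(hsv[...,2],int(hsv[261,455,2])-25,255); m[:,:422]=0;m[:,490:]=0;m[:215]=0;m[312:]=0
m=cv2.morphologyEx(m,cv2.MORPH_OPEN,np.ones((5,5)))
cs,_=cv2.findContours(m,0,1); r=cv2.minAreaRect(max(cs,key=cv2.contourArea))
P=np.array([onplane(f,u,v,15)[:2] for u,v in cv2.boxPoints(r)]); print('colour board',P.round(1),P.mean(0), [np.linalg.norm(P[k]-P[k-1]).round(1) for k in range(4)])
cr=f['pixels'][200:320,380:500]; cv2.imwrite('pics/board.png',cv2.resize(cr,None,fx=4,fy=4,interpolation=cv2.INTER_NEAREST))
# scene check
g=dict(np.load('scene0.npz')); ws=cloud(g); 
m=(ws[...,2]>108)&(ws[...,2]<130)&(ws[...,0]>590)&(ws[...,0]<680)&(ws[...,1]>-260)&(ws[...,1]<140)
n,l,s,c=cv2.connectedComponentsWithStats(m.astype(np.uint8))
for i in range(1,n):
  if s[i,4]>4: print('scene tip',c[i].round(),s[i,4],ws[l==i].mean(0).round(1),ws[l==i].max(0).round(1))
for x,y,h in [(532,-74,78),(523,90,78),(434.5,182.5,95),(415,13.5,95),(416,-180,75),(641.5,247,42),(484,434,45),(512,295,40)]:
  m=(abs(ws[...,2]-h)<5)&(np.hypot(ws[...,0]-x,ws[...,1]-y)<40 if h>60 or 1 else 0)
  q=ws[m]; print((x,y),m.sum(),q.mean(0).round(1),np.round(cv2.minEnclosingCircle(q[:,:2].astype(np.float32))[0],1))
E
```

```text
board [[ 16 141 223]
 [ 16 143 216]
 [ 16 143 219]] table [[ 14 180 153]
 [ 14 179 147]
 [ 14 180 140]] yel [ 28 255 241]
((455.32861328125, 260.92413330078125), (73.30420684814453, 36.95191192626953), 77.00537872314453) [ 431  223   51   77 2640]
depth board [[ 536.9 -285.5]
 [ 557.1 -386.3]
 [ 359.  -418.5]
 [ 339.3 -319.4]] [ 448.06472319 -352.45525361] [np.float64(200.5), np.float64(102.8), np.float64(200.8), np.float64(101.0)]
colour board [[ 535.5 -288.9]
 [ 555.5 -384.9]
 [ 360.3 -418.1]
 [ 340.8 -323.7]] [ 448.02503661 -353.90918829] [np.float64(197.7), np.float64(98.0), np.float64(198.0), np.float64(96.4)]
scene tip [215. 227.] 26 [ 626.2 -207.4  115.3] [ 633.6 -200.8  123.4]
scene tip [244. 243.] 31 [ 631.  -107.6  115. ] [ 639.6 -101.   121.5]
scene tip [273. 259.] 26 [634.3  -9.1 116.4] [641.5  -3.7 123. ]
scene tip [304. 276.] 32 [640.5  91.5 116.5] [651.2  97.1 124.3]
(532, -74) 247 [535.8 -75.   77.4] [536.4 -76.2]
(523, 90) 278 [526.6  88.9  77.3] [525.   89.4]
(434.5, 182.5) 267 [437.2 181.7  94.4] [436.5 181.6]
(415, 13.5) 240 [419.   13.   94.4] [418.   12.4]
(416, -180) 179 [ 418.5 -180.8   74.4] [ 420.7 -183.7]
(641.5, 247) 462 [642.1 246.5  41.8] [641.5 246.9]
(484, 434) 537 [484.1 434.2  44.9] [483.9 433.7]
(512, 295) 325 [512.3 294.7  39.6] [512. 295.]
```

View pics/board.png

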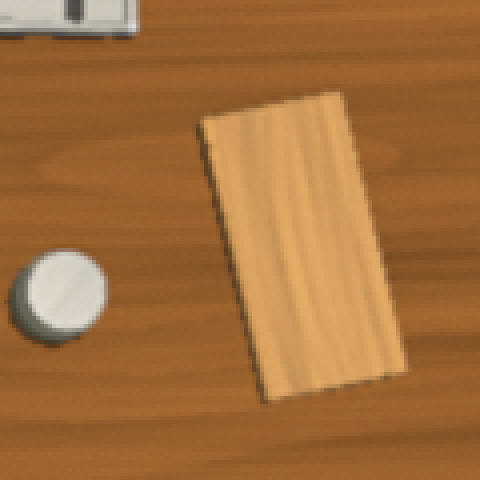

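```bash
cat >> h.py <<'E'
def tool(psi,tilt=0,taz=0):
    """jaws along azimuth psi (deg), tool down, then tool z tilted towards azimuth taz by tilt deg"""
    p=np.radians(psi); M=np.stack([[-np.sin(p),np.cos(p),0],[np.cos(p),np.sin(p),0],[0,0,-1]],1)
    a=np.radians(taz); ax=np.array([np.sin(a),-np.cos(a),0])  # rotates -z towards +taz
    return R.from_rotvec(ax*np.radians(tilt))*R.from_matrix(M)
def plan(*tg):
    """tg: (pos, Rot) sequence; prints chained calls, each from the former target"""
    s=sensors.sense(); p=np.array(s['position']); q=R.from_quat(s['tcp_rot'])
    print('t',round(s['time_s'],1),'at',p.round(1),'J',np.round(s['joints'],2),'F',np.round(s['contact_force'],1),'open',round(s['opening'],1))
    for P,Q in tg:
        d=q.inv().apply(np.array(P)-p); r=(q.inv()*Q).as_rotvec(degrees=True)
        print(np.round(d/200,3).tolist(),np.round(r/60,3).tolist(),'rows',int(np.ceil(max(np.linalg.norm(d)/50,np.linalg.norm(r)/8.59)))+1)
        p,q=np.array(P),Q
E
python3 - <<'E'
from h import *
plan(([420,500,200],tool(75.5)),([484,434,150],tool(75.5)),([484,434,7],tool(75.5)))
E
```

```text
t 0.1 at [284.2 584.1 230.5] J [-1.22  0.33  0.04  1.47 -0.01  1.34 -0.06] F [ 0.1  0.2 -0.1] open 85.3
[-0.795, -0.081, 0.153] [-0.001, -0.0, -0.191] rows 5
[-0.392, -0.239, 0.25] [0.0, 0.0, 0.0] rows 4
[0.0, 0.0, 0.715] [0.0, 0.0, 0.0] rows 4
```

Emit:
drive_tool([
  [-0.795, -0.081, 0.153, 0, 0, -0.191, -1],
  [-0.795, -0.081, 0.153, 0, 0, -0.191, -1],
  [-0.795, -0.081, 0.153, 0, 0, -0.191, -1],
  [-0.795, -0.081, 0.153, 0, 0, -0.191, -1],
  [-0.795, -0.081, 0.153, 0, 0, -0.191, -1],
  [-0.795, -0.081, 0.153, 0, 0, -0.191, -1],
])

```text
time_s: 0.7
position: [419.4, 500.9, 200.4]
tcp_rot: [0.126, 0.992, -0.0, -0.001]
contact_force: [-1.4, 0.9, 0.2]
opening: 85.2
```

```bash
python3 - <<'E'
from h import *
plan(([484,434,130],tool(75.5)),([484,434,7],tool(75.5)))
E
```

```text
t 0.7 at [419.4 500.9 200.4] J [-1.    0.36  0.08  1.5  -0.03  1.29  0.4 ] F [-1.4  0.9  0.2] open 85.2
[-0.397, -0.243, 0.352] [-0.0, -0.001, 0.0] rows 4
[0.0, 0.0, 0.615] [0.0, 0.0, 0.0] rows 4
```

Emit:
drive_tool([
  [-0.397, -0.243, 0.352, 0, 0, 0, -1],
  [-0.397, -0.243, 0.352, 0, 0, 0, -1],
  [-0.397, -0.243, 0.352, 0, 0, 0, -1],
  [-0.397, -0.243, 0.352, 0, 0, 0, -1],
  [-0.397, -0.243, 0.6, 0, 0, 0, -1],
  [-0.397, -0.243, 0.8, 0, 0, 0, -1],
  [-0.397, -0.243, 0.92, 0, 0, 0, -1],
  [-0.397, -0.243, 0.96, 0, 0, 0, -1],
  [-0.397, -0.243, 0.96, 0, 0, 0, -1],
])

```text
time_s: 1.6
position: [483.3, 435.4, 8.8]
tcp_rot: [0.125, 0.992, 0.0, -0.001]
contact_force: [-1.1, 0.9, -0.4]
opening: 85.5
```

```bash
python3 - <<'E'
from h import *
plan(([484,434,9],tool(75.5)))
E
```

```text
t 1.6 at [483.3 435.4   8.8] J [-0.88  0.53  0.1   1.68 -0.06  0.94  0.57] F [-1.1  0.9 -0.4] open 85.5
[-0.005, -0.006, -0.001] [0.0, -0.001, 0.003] rows 2
```

Emit:
drive_tool([
  [0, 0, 0, 0, 0, 0, 1],
  [0, 0, 0, 0, 0, 0, 1],
  [0, 0, 0, 0, 0, 0, 1],
  [0, 0, 0, 0, 0, 0, 1],
  [0, 0, 0, 0, 0, 0, 1],
  [0, 0, 0, 0, 0, 0, 1],
  [0, 0, 0, 0, 0, 0, 1],
  [0, 0, 0, 0, 0, 0, 1],
], squeeze=40)

```text
time_s: 2.4
position: [485.7, 435.1, 11.2]
tcp_rot: [0.126, 0.992, 0.002, 0.001]
contact_force: [-1.3, 0.4, 5.9]
opening: 67.3
```

```bash
python3 - <<'E'
from h import *
plan(([500,435,180],tool(75.5)),([540,260,190],tool(40)),([550,80,190],tool(0)),([540,-100,190],tool(-40)),([500,-260,190],tool(-80.3)),([448,-353,150],tool(-80.3)),([448,-353,26],tool(-80.3)))
E
```

```text
t 2.4 at [485.7 435.1  11.2] J [-0.88  0.53  0.1   1.68 -0.06  0.94  0.57] F [-1.3  0.4  5.9] open 67.3
[-0.07, 0.02, -0.844] [0.003, 0.001, 0.001] rows 5
[-0.413, -0.797, -0.05] [0.0, 0.0, 0.592] rows 6
[-0.722, -0.54, 0.0] [0.0, 0.0, 0.667] rows 6
[-0.9, -0.05, 0.0] [0.0, 0.0, 0.667] rows 6
[-0.741, 0.361, 0.0] [0.0, 0.0, 0.672] rows 6
[-0.335, 0.415, 0.2] [0.0, 0.0, 0.0] rows 4
[0.0, 0.0, 0.62] [0.0, 0.0, 0.0] rows 4
```

Emit:
drive_tool([
  [0, 0, -0.15, 0, 0, 0, 1],
  [0, 0, -0.35, 0, 0, 0, 1],
  [0, 0, -0.6, 0, 0, 0, 1],
  [-0.07, 0.02, -0.844, 0, 0, 0, 1],
  [-0.07, 0.02, -0.844, 0, 0, 0, 1],
  [-0.07, 0.02, -0.844, 0, 0, 0, 1],
])

```text
time_s: 3.0
position: [500.5, 434.1, 179.7]
tcp_rot: [0.126, 0.992, 0.001, 0.001]
contact_force: [-0.6, 0.0, -3.2]
opening: 67.3
```

Emit:
drive_tool([
  [-0.1, -0.2, -0.05, 0, 0, 0.12, 1],
  [-0.25, -0.5, -0.05, 0, 0, 0.26, 1],
  [-0.413, -0.797, -0.05, 0, 0, 0.4, 1],
  [-0.413, -0.797, -0.05, 0, 0, 0.592, 1],
  [-0.413, -0.797, -0.05, 0, 0, 0.592, 1],
  [-0.413, -0.797, -0.05, 0, 0, 0.592, 1],
])

```text
time_s: 3.6
position: [538.9, 257.4, 186.1]
tcp_rot: [0.424, 0.906, -0.001, -0.001]
contact_force: [-0.1, 1.1, -2.5]
opening: 67.5
```

Emit:
drive_tool([
  [-0.2, -0.15, 0, 0, 0, 0.14, 1],
  [-0.4, -0.3, 0, 0, 0, 0.28, 1],
  [-0.6, -0.45, 0, 0, 0, 0.42, 1],
  [-0.722, -0.54, 0, 0, 0, 0.56, 1],
  [-0.722, -0.54, 0, 0, 0, 0.667, 1],
  [-0.722, -0.54, 0, 0, 0, 0.667, 1],
])

```text
time_s: 4.2
position: [549.1, 79.3, 186.7]
tcp_rot: [0.707, 0.707, -0.0, -0.001]
contact_force: [0.3, -0.0, -4.0]
opening: 67.3
```

Emit:
drive_tool([
  [-0.2, -0.01, 0, 0, 0, 0.14, 1],
  [-0.4, -0.02, 0, 0, 0, 0.28, 1],
  [-0.6, -0.03, 0, 0, 0, 0.42, 1],
  [-0.8, -0.04, 0, 0, 0, 0.56, 1],
  [-0.9, -0.05, 0, 0, 0, 0.667, 1],
  [-0.9, -0.05, 0, 0, 0, 0.667, 1],
])

```text
time_s: 4.8
position: [539.1, -103.1, 187.1]
tcp_rot: [0.907, 0.422, -0.001, 0.0]
contact_force: [0.4, 0.2, -2.8]
opening: 67.3
```

Emit:
drive_tool([
  [-0.2, 0.1, 0, 0, 0, 0.14, 1],
  [-0.4, 0.2, 0, 0, 0, 0.28, 1],
  [-0.6, 0.3, 0, 0, 0, 0.42, 1],
  [-0.741, 0.361, 0, 0, 0, 0.56, 1],
  [-0.741, 0.361, 0, 0, 0, 0.672, 1],
  [-0.741, 0.361, 0, 0, 0, 0.672, 1],
  [-0.741, 0.361, 0, 0, 0, 0.672, 1],
])

```text
time_s: 5.5
position: [500.6, -258.6, 186.9]
tcp_rot: [0.996, 0.089, -0.0, -0.0]
contact_force: [0.1, -0.0, -2.6]
opening: 67.1
```

```bash
python3 - <<'E'
from h import *
f=grab('top'); cv2.imwrite('pics/top1.png',f['pixels'])
plan(([448,-353,120],tool(-80.3)),([448,-353,26],tool(-80.3)))
E
```

```text
t 5.5 at [ 500.6 -258.8  187.1] J [-0.32  0.24  0.84  1.77 -0.19  1.22 -0.82] F [ 0.   0.7 -2.6] open 67.4
[-0.342, 0.418, 0.335] [-0.001, 0.0, 0.008] rows 4
[0.0, 0.0, 0.47] [0.0, 0.0, 0.0] rows 3
```

View pics/top1.png

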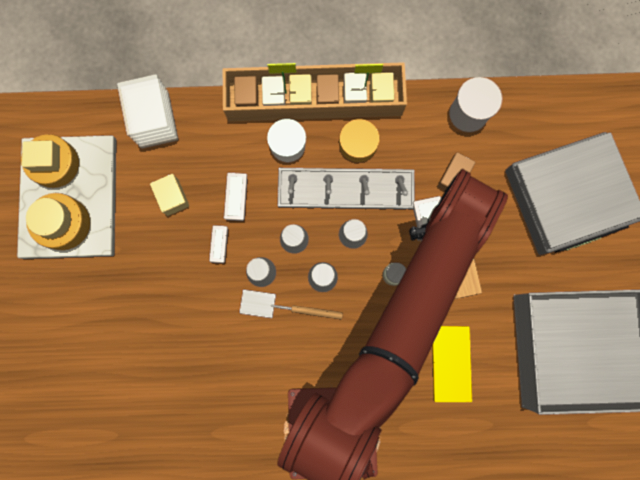

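Emit:
drive_tool([
  [-0.342, 0.418, 0.335, 0, 0, 0.008, 1],
  [-0.342, 0.418, 0.335, 0, 0, 0.008, 1],
  [-0.342, 0.418, 0.335, 0, 0, 0.008, 1],
  [-0.342, 0.418, 0.335, 0, 0, 0.008, 1],
  [-0.342, 0.418, 0.5, 0, 0, 0.008, 1],
  [-0.342, 0.418, 0.65, 0, 0, 0.008, 1],
  [-0.342, 0.418, 0.75, 0, 0, 0.008, 1],
  [-0.342, 0.418, 0.77, 0, 0, 0.008, 1],
  [-0.342, 0.418, 0.77, 0, 0, 0.008, 1],
])

```text
time_s: 6.45
position: [446.9, -353.8, 33.5]
tcp_rot: [0.997, 0.082, -0.0, -0.0]
contact_force: [-0.4, 0.2, -2.1]
opening: 67.2
```

```bash
python3 - <<'E'
from h import *
plan(([448,-353,26],tool(-80.3)))
E
```

```text
t 6.5 at [ 446.9 -353.8   33.5] J [-0.05  0.46  0.79  1.9  -0.4   0.95 -0.48] F [-0.4  0.2 -2.1] open 67.2
[0.006, -0.003, 0.037] [-0.001, 0.0, -0.006] rows 2
```

Emit:
drive_tool([
  [0.006, -0.003, 0.015, 0, 0, 0, 1],
  [0.006, -0.003, 0.025, 0, 0, 0, 1],
  [0.006, -0.003, 0.032, 0, 0, 0, 1],
  [0.006, -0.003, 0.038, 0, 0, 0, 1],
  [0.006, -0.003, 0.038, 0, 0, 0, 1],
])

```text
time_s: 6.95
position: [447.5, -354.3, 26.3]
tcp_rot: [0.997, 0.08, 0.0, 0.0]
contact_force: [0.7, 0.8, -0.6]
opening: 67.3
```

Emit:
drive_tool([
  [0, 0, 0.004, 0, 0, 0, 1],
  [0, 0, 0.008, 0, 0, 0, 1],
  [0, 0, 0.008, 0, 0, 0, -1],
  [0, 0, 0.008, 0, 0, 0, -1],
  [0, 0, 0.008, 0, 0, 0, -1],
  [0, 0, 0.008, 0, 0, 0, -1],
  [0, 0, 0.008, 0, 0, 0, -1],
  [0, 0, -0.2, 0, 0, 0, -1],
  [0, 0, -0.4, 0, 0, 0, -1],
  [0, 0, -0.7, 0, 0, 0, -1],
  [0, 0, -0.75, 0, 0, 0, -1],
])

```text
time_s: 8.05
position: [448.1, -355.7, 180.2]
tcp_rot: [0.997, 0.079, 0.002, 0.001]
contact_force: [-1.1, -0.6, -1.9]
opening: 85.3
```

```bash
python3 - <<'E'
from h import *
plan(([500,-180,200],tool(-60)),([520,0,200],tool(-10)),([530,150,200],tool(40)),([610,247,170],tool(85.3)),([641.5,247,110],tool(85.3)))
E
```

```text
t 8.1 at [ 448.1 -355.7  180.2] J [-0.16  0.28  0.9   1.77 -0.23  1.21 -0.61] F [-1.1 -0.6 -1.9] open 85.3
[0.396, -0.826, -0.1] [0.003, -0.003, -0.348] rows 5
[0.537, -0.729, 0.0] [0.0, 0.0, -0.833] rows 7
[0.747, -0.081, 0.0] [0.0, 0.0, -0.833] rows 7
[0.114, 0.618, 0.15] [0.0, 0.0, -0.755] rows 7
[-0.157, 0.013, 0.3] [0.0, 0.0, 0.0] rows 3
```

Emit:
drive_tool([
  [0.396, -0.826, -0.1, 0, 0, -0.348, -1],
  [0.396, -0.826, -0.1, 0, 0, -0.348, -1],
  [0.396, -0.826, -0.1, 0, 0, -0.348, -1],
  [0.396, -0.826, -0.1, 0, 0, -0.348, -1],
  [0.396, -0.826, -0.1, 0, 0, -0.348, -1],
])

```text
time_s: 8.55
position: [501.1, -172.8, 196.2]
tcp_rot: [0.965, 0.263, 0.001, -0.001]
contact_force: [-1.1, 0.5, -0.1]
opening: 85.2
```

Emit:
drive_tool([
  [0.18, -0.24, 0, 0, 0, -0.28, -1],
  [0.36, -0.48, 0, 0, 0, -0.42, -1],
  [0.537, -0.729, 0, 0, 0, -0.56, -1],
  [0.537, -0.729, 0, 0, 0, -0.7, -1],
  [0.537, -0.729, 0, 0, 0, -0.833, -1],
  [0.537, -0.729, 0, 0, 0, -0.833, -1],
])

```text
time_s: 9.15
position: [519.1, 2.0, 195.7]
tcp_rot: [0.763, 0.646, -0.0, 0.0]
contact_force: [0.4, -0.8, -0.1]
opening: 85.5
```

```bash
python3 - <<'E'
from h import *
f=grab('top'); cv2.imwrite('pics/top2.png',f['pixels'])
plan(([530,150,200],tool(40)),([610,247,170],tool(85.3)),([641.5,247,110],tool(85.3)))
E
```

```text
t 9.2 at [519.1   1.3 195.7] J [-0.61  0.09  0.56  1.85 -0.05  1.22 -0.2 ] F [ 0.6 -0.2 -1.9] open 85.4
[0.743, -0.066, -0.022] [-0.0, 0.0, -0.821] rows 7
[0.114, 0.618, 0.15] [0.0, 0.0, -0.755] rows 7
[-0.157, 0.013, 0.3] [0.0, 0.0, 0.0] rows 3
```

View pics/top2.png

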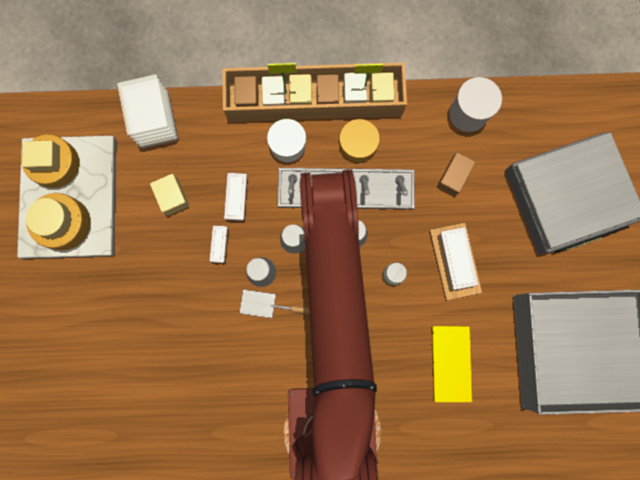

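The large box sits on the board near (459,258), apparently a few mm off. I'll measure it.

```bash
cat >> h.py <<'E'
def box(f,near,z,tol=8,rad=110):
    w=cloud(f); m=(abs(w[...,2]-z)<tol)&(np.hypot(w[...,0]-near[0],w[...,1]-near[1])<rad)
    m&=f['pixels'].min(-1)>120
    n,l,s,c=cv2.connectedComponentsWithStats(m.astype(np.uint8)); i=1+np.argmax(s[1:,4])
    q=w[l==i]; cs,_=cv2.findContours((l==i).astype(np.uint8),0,1); r=cv2.minAreaRect(max(cs,key=cv2.contourArea))
    P=np.array([onplane(f,u,v,z)[:2] for u,v in cv2.boxPoints(r)])
    L=[np.linalg.norm(P[k]-P[k-1]) for k in range(4)]; k=int(np.argmax(L)); d=P[k]-P[k-1]; a=np.degrees(np.arctan2(d[1],d[0])); a=(a+90)%180-90
    print('box c',P.mean(0).round(1),'cloud',q.mean(0).round(1),'sides',np.round(L[:2],1),'long az',round(a,1)); return P.mean(0),a
E
python3 - <<'E'
from h import *
f=grab('top')
c,a=box(f,(448,-353),60)
q=c-np.array([448,-353]); t=np.radians(9.7); print('in board',q@[np.cos(t),np.sin(t)],q@[-np.sin(t),np.cos(t)],a-9.7)
box(f,(641,247),42); box(f,(512,295),40)
E
```

```text
box c [ 451.5 -351.8] cloud [ 451.  -351.8   60.1] sides [160.5  68.2] long az 8.8
in board 3.6592108643090677 0.6153025417142458 -0.9042598714217256
box c [641.9 247. ] cloud [641.4 247.1  42.2] sides [ 53.9 130.6] long az -4.8
box c [511.7 295.2] cloud [511.3 295.5  40.2] sides [40.1 99.8] long az -5.9
```

Emit:
drive_tool([
  [0.2, -0.01, -0.02, 0, 0, -0.14, -1],
  [0.4, -0.03, -0.02, 0, 0, -0.28, -1],
  [0.6, -0.05, -0.02, 0, 0, -0.42, -1],
  [0.743, -0.066, -0.022, 0, 0, -0.56, -1],
  [0.743, -0.066, -0.022, 0, 0, -0.7, -1],
  [0.743, -0.066, -0.022, 0, 0, -0.821, -1],
  [0.743, -0.066, -0.022, 0, 0, -0.821, -1],
])

```text
time_s: 9.95
position: [532.0, 149.4, 200.1]
tcp_rot: [0.429, 0.903, -0.0, -0.0]
contact_force: [-0.5, 1.0, -0.2]
opening: 85.2
```

Emit:
drive_tool([
  [0.02, 0.12, 0.03, 0, 0, -0.14, -1],
  [0.04, 0.25, 0.06, 0, 0, -0.28, -1],
  [0.06, 0.37, 0.09, 0, 0, -0.42, -1],
  [0.08, 0.5, 0.12, 0, 0, -0.56, -1],
  [0.114, 0.618, 0.15, 0, 0, -0.7, -1],
  [0.114, 0.618, 0.15, 0, 0, -0.755, -1],
  [0.114, 0.618, 0.15, 0, 0, -0.755, -1],
])

```text
time_s: 10.65
position: [613.3, 245.5, 169.5]
tcp_rot: [0.05, 0.999, -0.0, -0.0]
contact_force: [0.4, -1.0, 0.4]
opening: 85.5
```

```bash
python3 - <<'E'
from h import *
plan(([641.7,247,100],tool(85.2)),([641.7,247,8],tool(85.2)))
E
```

```text
t 10.7 at [613.3 245.5 169.5] J [-0.65  0.4   0.26  1.52 -0.11  1.24  1.1 ] F [ 0.4 -1.   0.4] open 85.5
[-0.141, 0.022, 0.348] [-0.001, -0.001, -0.016] rows 3
[0.0, 0.0, 0.46] [0.0, 0.0, 0.0] rows 3
```

Emit:
drive_tool([
  [-0.141, 0.022, 0.348, 0, 0, -0.016, -1],
  [-0.141, 0.022, 0.348, 0, 0, -0.016, -1],
  [-0.141, 0.022, 0.45, 0, 0, -0.016, -1],
  [-0.141, 0.022, 0.65, 0, 0, -0.016, -1],
  [-0.141, 0.022, 0.77, 0, 0, -0.016, -1],
  [-0.141, 0.022, 0.805, 0, 0, -0.016, -1],
  [-0.141, 0.022, 0.805, 0, 0, -0.016, -1],
  [-0.141, 0.022, 0.805, 0, 0, -0.016, 1],
  [-0.141, 0.022, 0.805, 0, 0, -0.016, 1],
  [-0.141, 0.022, 0.805, 0, 0, -0.016, 1],
  [-0.141, 0.022, 0.805, 0, 0, -0.016, 1],
  [-0.141, 0.022, 0.805, 0, 0, -0.016, 1],
  [-0.141, 0.022, 0.805, 0, 0, -0.016, 1],
  [-0.141, 0.022, 0.805, 0, 0, -0.016, 1],
  [-0.141, 0.022, 0.805, 0, 0, -0.016, 1],
])

```text
time_s: 12.15
position: [642.8, 247.9, 11.4]
tcp_rot: [0.039, 0.999, 0.001, 0.001]
contact_force: [-1.7, -0.5, 6.0]
opening: 53.3
```

```bash
python3 - <<'E'
from h import *
plan(([620,245,180],tool(85.2)),([570,100,210],tool(45)),([550,-50,210],tool(0)),([530,-200,210],tool(-40)),([451.5,-352,180],tool(-81.2)),([451.5,-352,75],tool(-81.2)))
E
```

```text
t 12.2 at [642.8 247.9  11.4] J [-0.6   0.6   0.23  1.58 -0.16  0.98  1.17] F [-1.7 -0.5  6. ] open 53.3
[0.11, -0.022, -0.843] [0.001, 0.002, 0.005] rows 5
[0.188, -0.743, -0.15] [0.0, 0.0, 0.67] rows 6
[-0.46, -0.601, 0.0] [0.0, 0.0, 0.75] rows 7
[-0.75, -0.1, 0.0] [0.0, 0.0, 0.667] rows 6
[-0.834, 0.188, 0.15] [0.0, 0.0, 0.687] rows 6
[0.0, 0.0, 0.525] [0.0, 0.0, 0.0] rows 4
```

Emit:
drive_tool([
  [0, 0, -0.15, 0, 0, 0, 1],
  [0, 0, -0.35, 0, 0, 0, 1],
  [0.05, 0, -0.6, 0, 0, 0, 1],
  [0.11, -0.022, -0.843, 0, 0, 0, 1],
  [0.11, -0.022, -0.843, 0, 0, 0, 1],
  [0.11, -0.022, -0.843, 0, 0, 0, 1],
])

```text
time_s: 12.75
position: [619.9, 245.4, 180.3]
tcp_rot: [0.039, 0.999, 0.001, 0.002]
contact_force: [-0.1, -0.2, -3.2]
opening: 53.7
```

Emit:
drive_tool([
  [0.04, -0.15, -0.03, 0, 0, 0.13, 1],
  [0.08, -0.3, -0.06, 0, 0, 0.26, 1],
  [0.12, -0.45, -0.09, 0, 0, 0.4, 1],
  [0.16, -0.6, -0.12, 0, 0, 0.54, 1],
  [0.188, -0.743, -0.15, 0, 0, 0.67, 1],
  [0.188, -0.743, -0.15, 0, 0, 0.67, 1],
  [0.188, -0.743, -0.15, 0, 0, 0.67, 1],
])

```text
time_s: 13.45
position: [569.7, 99.3, 206.9]
tcp_rot: [0.38, 0.925, -0.0, -0.001]
contact_force: [-0.2, 0.2, -1.2]
opening: 53.0
```

Emit:
drive_tool([
  [-0.1, -0.12, 0, 0, 0, 0.14, 1],
  [-0.2, -0.25, 0, 0, 0, 0.28, 1],
  [-0.3, -0.37, 0, 0, 0, 0.42, 1],
  [-0.4, -0.5, 0, 0, 0, 0.56, 1],
  [-0.46, -0.601, 0, 0, 0, 0.7, 1],
  [-0.46, -0.601, 0, 0, 0, 0.75, 1],
  [-0.46, -0.601, 0, 0, 0, 0.75, 1],
])

```text
time_s: 14.15
position: [551.1, -49.8, 207.0]
tcp_rot: [0.705, 0.709, -0.001, -0.0]
contact_force: [0.9, -0.1, -2.2]
opening: 53.5
```

Emit:
drive_tool([
  [-0.15, -0.02, 0, 0, 0, 0.14, 1],
  [-0.3, -0.04, 0, 0, 0, 0.28, 1],
  [-0.45, -0.06, 0, 0, 0, 0.42, 1],
  [-0.6, -0.08, 0, 0, 0, 0.56, 1],
  [-0.75, -0.1, 0, 0, 0, 0.667, 1],
  [-0.75, -0.1, 0, 0, 0, 0.667, 1],
  [-0.75, -0.1, 0, 0, 0, 0.667, 1],
])

```text
time_s: 14.85
position: [532.4, -199.6, 207.2]
tcp_rot: [0.904, 0.427, -0.001, -0.0]
contact_force: [1.2, 0.2, -1.1]
opening: 53.2
```

```bash
python3 - <<'E'
from h import *
plan(([451.5,-352,160],tool(-81.2)),([451.5,-352,75],tool(-81.2)))
E
```

```text
t 14.8 at [ 532.4 -199.6  207.2] J [-0.38  0.22  0.77  1.73 -0.16  1.26 -0.26] F [ 1.2  0.2 -1.1] open 53.2
[-0.845, 0.172, 0.237] [-0.001, 0.001, 0.695] rows 6
[0.0, 0.0, 0.425] [0.0, 0.0, 0.0] rows 3
```

Emit:
drive_tool([
  [-0.17, 0.03, 0.05, 0, 0, 0.14, 1],
  [-0.34, 0.07, 0.1, 0, 0, 0.28, 1],
  [-0.51, 0.1, 0.15, 0, 0, 0.42, 1],
  [-0.68, 0.14, 0.2, 0, 0, 0.56, 1],
  [-0.845, 0.172, 0.237, 0, 0, 0.695, 1],
  [-0.845, 0.172, 0.237, 0, 0, 0.695, 1],
  [-0.845, 0.172, 0.237, 0, 0, 0.695, 1],
  [-0.845, 0.172, 0.45, 0, 0, 0.695, 1],
  [-0.845, 0.172, 0.6, 0, 0, 0.695, 1],
  [-0.845, 0.172, 0.63, 0, 0, 0.695, 1],
  [-0.845, 0.172, 0.63, 0, 0, 0.695, 1],
])

```text
time_s: 15.95
position: [451.4, -350.8, 81.5]
tcp_rot: [0.997, 0.077, -0.001, -0.001]
contact_force: [0.3, -1.0, -1.0]
opening: 53.4
```

```bash
python3 - <<'E'
from h import *
plan(([451.5,-352,71],tool(-81.2)))
E
```

```text
t 15.9 at [ 451.4 -350.8   81.5] J [-0.14  0.42  0.89  1.86 -0.37  1.04 -0.51] F [ 0.3 -1.  -1. ] open 53.4
[-0.0, 0.006, 0.053] [-0.001, 0.001, 0.001] rows 2
```

Emit:
drive_tool([
  [0, 0.006, 0.025, 0, 0, 0, 1],
  [0, 0.006, 0.04, 0, 0, 0, 1],
  [0, 0.006, 0.05, 0, 0, 0, 1],
  [0, 0.006, 0.055, 0, 0, 0, 1],
  [0, 0.006, 0.055, 0, 0, 0, 1],
])

```text
time_s: 16.45
position: [451.2, -353.8, 71.5]
tcp_rot: [0.997, 0.075, 0.0, 0.0]
contact_force: [-0.7, 0.6, 0.9]
opening: 53.5
```

Emit:
drive_tool([
  [0, -0.006, 0.002, 0, 0, 0, 1],
  [0, -0.006, 0.003, 0, 0, 0, 1],
  [0, -0.006, 0.003, 0, 0, 0, -1],
  [0, -0.006, 0.003, 0, 0, 0, -1],
  [0, -0.006, 0.003, 0, 0, 0, -1],
  [0, -0.006, 0.003, 0, 0, 0, -1],
  [0, -0.006, 0.003, 0, 0, 0, -1],
  [0, -0.006, -0.2, 0, 0, 0, -1],
  [0, -0.006, -0.4, 0, 0, 0, -1],
  [0, -0.006, -0.6, 0, 0, 0, -1],
  [0, -0.006, -0.6, 0, 0, 0, -1],
])

```text
time_s: 17.55
position: [452.4, -354.6, 195.9]
tcp_rot: [0.997, 0.075, 0.003, 0.002]
contact_force: [-0.1, -0.5, -0.3]
opening: 85.7
```

```bash
python3 - <<'E'
from h import *
plan(([500,-180,200],tool(-60)),([520,0,200],tool(-10)),([530,150,200],tool(40)),([511.5,295,150],tool(84.4)))
E
```

```text
t 17.6 at [ 452.4 -354.6  195.9] J [-0.22  0.28  0.97  1.74 -0.25  1.24 -0.61] F [-0.1 -0.5 -0.3] open 85.7
[0.366, -0.828, -0.021] [0.005, -0.005, -0.357] rows 5
[0.537, -0.729, 0.0] [0.0, 0.0, -0.833] rows 7
[0.747, -0.081, 0.0] [0.0, 0.0, -0.833] rows 7
[0.615, 0.395, 0.25] [0.0, 0.0, -0.74] rows 7
```

Emit:
drive_tool([
  [0.366, -0.828, -0.021, 0.005, -0.005, -0.357, -1],
  [0.366, -0.828, -0.021, 0.005, -0.005, -0.357, -1],
  [0.366, -0.828, -0.021, 0.005, -0.005, -0.357, -1],
  [0.366, -0.828, -0.021, 0.005, -0.005, -0.357, -1],
  [0.366, -0.828, -0.021, 0.005, -0.005, -0.357, -1],
])

```text
time_s: 18.05
position: [499.7, -172.2, 194.5]
tcp_rot: [0.965, 0.263, -0.003, -0.003]
contact_force: [0.3, 0.2, 0.7]
opening: 85.5
```

Emit:
drive_tool([
  [0.18, -0.24, 0, 0, 0, -0.28, -1],
  [0.36, -0.48, 0, 0, 0, -0.42, -1],
  [0.537, -0.729, 0, 0, 0, -0.56, -1],
  [0.537, -0.729, 0, 0, 0, -0.7, -1],
  [0.537, -0.729, 0, 0, 0, -0.833, -1],
  [0.537, -0.729, 0, 0, 0, -0.833, -1],
])

```text
time_s: 18.65
position: [518.0, 2.6, 194.9]
tcp_rot: [0.764, 0.646, -0.002, -0.003]
contact_force: [-0.2, -0.6, 0.0]
opening: 85.6
```

Emit:
drive_tool([
  [0.2, -0.01, 0, 0, 0, -0.14, -1],
  [0.4, -0.03, 0, 0, 0, -0.28, -1],
  [0.6, -0.05, 0, 0, 0, -0.42, -1],
  [0.743, -0.07, 0, 0, 0, -0.56, -1],
  [0.743, -0.07, 0, 0, 0, -0.7, -1],
  [0.743, -0.07, 0, 0, 0, -0.833, -1],
  [0.743, -0.07, 0, 0, 0, -0.833, -1],
])

```text
time_s: 19.35
position: [530.2, 150.1, 195.3]
tcp_rot: [0.422, 0.907, -0.0, -0.004]
contact_force: [0.6, 0.2, 0.1]
opening: 85.5
```

```bash
python3 - <<'E'
from h import *
f=grab('top'); box(f,(451,-352),102); box(f,(512,295),40)
plan(([511.5,295,130],tool(84.4)),([511.5,295,8],tool(84.4)))
E
```

```text
box c [ 454. -351.] cloud [ 453.2 -351.1  102. ] sides [130.4  53.8] long az 8.8
box c [511.7 295.2] cloud [511.  295.5  40. ] sides [40.1 99.8] long az -5.9
t 19.4 at [530.3 150.  195.4] J [-0.77  0.16  0.47  1.77 -0.08  1.23  0.41] F [-0.3 -0.5 -0.4] open 85.6
[0.615, 0.393, 0.33] [-0.001, -0.008, -0.744] rows 7
[0.0, 0.0, 0.61] [0.0, 0.0, 0.0] rows 4
```

Emit:
drive_tool([
  [0.1, 0.07, 0.03, 0, 0, -0.14, -1],
  [0.2, 0.13, 0.06, 0, -0.004, -0.28, -1],
  [0.3, 0.2, 0.12, 0, -0.004, -0.42, -1],
  [0.42, 0.27, 0.2, 0, -0.008, -0.56, -1],
  [0.52, 0.34, 0.27, 0, -0.008, -0.7, -1],
  [0.615, 0.393, 0.33, 0, -0.008, -0.744, -1],
  [0.615, 0.393, 0.33, 0, -0.008, -0.744, -1],
  [0.615, 0.393, 0.33, 0, -0.008, -0.744, -1],
])

```text
time_s: 20.2
position: [511.0, 295.5, 130.2]
tcp_rot: [0.049, 0.999, -0.001, 0.0]
contact_force: [0.5, -0.4, 0.0]
opening: 85.1
```

```bash
python3 - <<'E'
from h import *
plan(([511.5,295.2,8],tool(84.2)))
E
```

```text
t 20.2 at [511.  295.5 130.2] J [-0.85  0.29  0.29  1.75 -0.09  1.11  0.95] F [ 0.5 -0.4  0. ] open 85.1
[-0.003, -0.0, 0.611] [-0.002, 0.0, 0.003] rows 4
```

Emit:
drive_tool([
  [0, 0, 0.2, 0, 0, 0, -1],
  [0, 0, 0.4, 0, 0, 0, -1],
  [0, 0, 0.55, 0, 0, 0, -1],
  [0, 0, 0.605, 0, 0, 0, -1],
  [0, 0, 0.605, 0, 0, 0, -1],
  [0, 0, 0.605, 0, 0, 0, 1],
  [0, 0, 0.605, 0, 0, 0, 1],
  [0, 0, 0.605, 0, 0, 0, 1],
  [0, 0, 0.605, 0, 0, 0, 1],
  [0, 0, 0.605, 0, 0, 0, 1],
  [0, 0, 0.605, 0, 0, 0, 1],
  [0, 0, 0.605, 0, 0, 0, 1],
  [0, 0, 0.605, 0, 0, 0, 1],
  [0, 0, 0.605, 0, 0, 0, 1],
])

```text
time_s: 21.6
position: [511.9, 296.3, 11.1]
tcp_rot: [0.047, 0.999, 0.0, 0.001]
contact_force: [-0.6, -1.5, 7.1]
opening: 39.5
```

```bash
python3 - <<'E'
from h import *
plan(([520,290,190],tool(84.4)),([560,120,240],tool(45)),([550,-50,240],tool(0)),([530,-200,240],tool(-40)),([452.5,-352,180],tool(-81.2)))
E
```

```text
t 21.6 at [511.9 296.3  11.1] J [-0.82  0.43  0.27  1.84 -0.14  0.88  0.99] F [-0.6 -1.5  7.1] open 39.5
[-0.045, -0.027, -0.894] [0.001, 0.002, 0.004] rows 5
[-0.282, -0.826, -0.25] [0.0, 0.0, 0.657] rows 6
[-0.566, -0.636, 0.0] [0.0, 0.0, 0.75] rows 7
[-0.75, -0.1, 0.0] [0.0, 0.0, 0.667] rows 6
[-0.831, 0.192, 0.3] [0.0, 0.0, 0.687] rows 6
```

Emit:
drive_tool([
  [0, 0, -0.15, 0, 0, 0, 1],
  [0, 0, -0.35, 0, 0, 0, 1],
  [0, 0, -0.6, 0, 0, 0, 1],
  [-0.045, -0.027, -0.894, 0, 0, 0, 1],
  [-0.045, -0.027, -0.894, 0, 0, 0, 1],
  [-0.045, -0.027, -0.894, 0, 0, 0, 1],
])

```text
time_s: 22.2
position: [520.6, 290.0, 190.8]
tcp_rot: [0.047, 0.999, 0.001, 0.002]
contact_force: [-0.1, 0.3, -4.2]
opening: 39.3
```

Emit:
drive_tool([
  [-0.05, -0.16, -0.05, 0, 0, 0.13, 1],
  [-0.11, -0.32, -0.1, 0, 0, 0.26, 1],
  [-0.17, -0.49, -0.15, 0, 0, 0.4, 1],
  [-0.23, -0.66, -0.2, 0, 0, 0.54, 1],
  [-0.282, -0.826, -0.25, 0, 0, 0.657, 1],
  [-0.282, -0.826, -0.25, 0, 0, 0.657, 1],
  [-0.282, -0.826, -0.25, 0, 0, 0.657, 1],
])

```text
time_s: 22.9
position: [559.3, 119.4, 236.8]
tcp_rot: [0.381, 0.924, -0.001, -0.001]
contact_force: [-0.2, 0.5, -1.8]
opening: 39.7
```

Emit:
drive_tool([
  [-0.1, -0.12, 0, 0, 0, 0.14, 1],
  [-0.2, -0.25, 0, 0, 0, 0.28, 1],
  [-0.32, -0.37, 0, 0, 0, 0.42, 1],
  [-0.45, -0.5, 0, 0, 0, 0.56, 1],
  [-0.566, -0.636, 0, 0, 0, 0.7, 1],
  [-0.566, -0.636, 0, 0, 0, 0.75, 1],
  [-0.566, -0.636, 0, 0, 0, 0.75, 1],
])

```text
time_s: 23.6
position: [550.1, -49.3, 237.1]
tcp_rot: [0.706, 0.709, -0.001, -0.0]
contact_force: [0.9, 1.1, -1.8]
opening: 39.3
```

Emit:
drive_tool([
  [-0.15, -0.02, 0, 0, 0, 0.14, 1],
  [-0.3, -0.04, 0, 0, 0, 0.28, 1],
  [-0.45, -0.06, 0, 0, 0, 0.42, 1],
  [-0.6, -0.08, 0, 0, 0, 0.56, 1],
  [-0.75, -0.1, 0, 0, 0, 0.667, 1],
  [-0.75, -0.1, 0, 0, 0, 0.667, 1],
  [-0.75, -0.1, 0, 0, 0, 0.667, 1],
])

```text
time_s: 24.3
position: [531.5, -198.5, 237.6]
tcp_rot: [0.905, 0.426, -0.0, -0.0]
contact_force: [-0.2, 0.4, -2.5]
opening: 39.4
```

```bash
python3 - <<'E'
from h import *
plan(([452.5,-351.5,180],tool(-81.2)),([451.5,-352,120],tool(-81.2)))
E
```

```text
t 24.3 at [ 531.5 -198.5  237.6] J [-0.45  0.2   0.85  1.69 -0.16  1.32 -0.27] F [-0.2  0.4 -2.5] open 39.4
[-0.841, 0.183, 0.289] [-0.0, 0.001, 0.694] rows 6
[-0.005, 0.002, 0.3] [0.0, 0.0, 0.0] rows 3
```

Emit:
drive_tool([
  [-0.17, 0.03, 0.05, 0, 0, 0.14, 1],
  [-0.34, 0.07, 0.1, 0, 0, 0.28, 1],
  [-0.51, 0.1, 0.15, 0, 0, 0.42, 1],
  [-0.68, 0.14, 0.2, 0, 0, 0.56, 1],
  [-0.845, 0.18, 0.289, 0, 0, 0.694, 1],
  [-0.845, 0.18, 0.289, 0, 0, 0.694, 1],
  [-0.845, 0.18, 0.289, 0, 0, 0.694, 1],
  [-0.845, 0.18, 0.45, 0, 0, 0.694, 1],
  [-0.845, 0.18, 0.55, 0, 0, 0.694, 1],
  [-0.845, 0.18, 0.57, 0, 0, 0.694, 1],
  [-0.845, 0.18, 0.57, 0, 0, 0.694, 1],
])

```text
time_s: 25.4
position: [452.0, -351.4, 124.6]
tcp_rot: [0.997, 0.077, 0.0, -0.0]
contact_force: [-0.7, 0.2, -1.7]
opening: 39.2
```

```bash
python3 - <<'E'
from h import *
plan(([451.5,-352,113],tool(-81.2)))
E
```

```text
t 25.4 at [ 452.  -351.4  124.6] J [-0.21  0.38  0.98  1.82 -0.35  1.12 -0.53] F [-0.7  0.2 -1.7] open 39.2
[-0.003, 0.003, 0.058] [-0.0, -0.0, -0.0] rows 2
```

Emit:
drive_tool([
  [-0.003, 0, 0.03, 0, 0, 0, 1],
  [-0.003, 0, 0.045, 0, 0, 0, 1],
  [-0.003, 0, 0.055, 0, 0, 0, 1],
  [-0.003, 0, 0.06, 0, 0, 0, 1],
  [-0.003, 0, 0.06, 0, 0, 0, 1],
])

```text
time_s: 25.9
position: [450.5, -353.1, 113.1]
tcp_rot: [0.997, 0.075, 0.001, 0.0]
contact_force: [-0.6, 1.0, 1.6]
opening: 39.6
```

Emit:
drive_tool([
  [0, -0.006, 0, 0, 0, 0, 1],
  [0, -0.006, 0, 0, 0, 0, -1],
  [0, -0.006, 0, 0, 0, 0, -1],
  [0, -0.006, 0, 0, 0, 0, -1],
  [0, -0.006, 0, 0, 0, 0, -1],
  [0, -0.006, 0, 0, 0, 0, -1],
  [0, -0.006, -0.2, 0, 0, 0, -1],
  [0, -0.006, -0.4, 0, 0, 0, -1],
  [0, -0.006, -0.5, 0, 0, 0, -1],
  [0, -0.006, -0.5, 0, 0, 0, -1],
])

```text
time_s: 26.9
position: [451.1, -353.1, 215.6]
tcp_rot: [0.997, 0.075, 0.002, 0.001]
contact_force: [0.5, -0.3, 0.7]
opening: 85.0
```

```bash
python3 - <<'E'
from h import *
plan(([500,-180,220],tool(-60)))
E
```

```text
t 26.9 at [ 451.1 -353.1  215.6] J [-0.28  0.28  1.04  1.72 -0.25  1.28 -0.6 ] F [ 0.5 -0.3  0.7] open 85.0
[0.37, -0.819, -0.023] [0.004, -0.004, -0.358] rows 5
```

Emit:
drive_tool([
  [0.37, -0.819, -0.023, 0, 0, -0.14, -1],
  [0.37, -0.819, -0.023, 0, 0, -0.358, -1],
  [0.37, -0.819, -0.023, 0, 0, -0.358, -1],
  [0.37, -0.819, -0.023, 0, 0, -0.358, -1],
  [0.37, -0.819, -0.023, 0, 0, -0.358, -1],
])

```text
time_s: 27.4
position: [500.1, -173.2, 216.2]
tcp_rot: [0.965, 0.263, -0.0, -0.001]
contact_force: [-0.4, 0.2, 0.0]
opening: 85.1
```

```bash
cat >> h.py <<'E'
def cups(f):
    w=cloud(f); Z=w[...,2]; m=((Z>60)&(w[...,0]>330)&(w[...,0]<580)&(w[...,1]>-280)&(w[...,1]<400)&(Z<104)).astype(np.uint8)
    n,l,s,c=cv2.connectedComponentsWithStats(m)
    for i in range(1,n):
        if s[i,4]<60: continue
        k=l==i; zt=np.nanpercentile(Z[k],80)
        q=w[k&(Z>zt-6)]; print('cup? px',c[i].round(),'h',zt.round(1),'c',np.round(cv2.minEnclosingCircle(q[:,:2].astype(np.float32))[0],1),'mean',q.mean(0).round(1),'r',round(cv2.minEnclosingCircle(q[:,:2].astype(np.float32))[1],1))
E
python3 - <<'E'
from h import *
f=grab('top'); cups(f); cv2.imwrite('pics/top3.png',f['pixels'])
box(f,(452,-352),142)
g=grab('scene'); cups(g); cv2.imwrite('pics/scene3.png',g['pixels'])
plan(([532.5,-74.5,150],tool(-2.5)),([532.5,-74.5,38],tool(-2.5)))
E
```

```text
cup? px [355. 226.] h 80.6 c [545.1 -77.1] mean [545.8 -77.3  78.9] r 29.5
cup? px [293. 236.] h 80.5 c [522.5  89.6] mean [522.4  90.4  78.8] r 29.4
cup? px [259. 270.] h 96.6 c [433.6 183.1] mean [434.4 182.8  95.3] r 29.7
cup? px [322. 275.] h 96.8 c [415.1  14.3] mean [414.7  13.8  95.4] r 29.3
box c [ 453.  -349.8] cloud [ 452.9 -350.   141.9] sides [100.5  40.5] long az 9.4
cup? px [265. 191.] h 76.2 c [ 419.8 -182.9] mean [ 419.1 -181.4   74.7] r 27.8
cup? px [320. 215.] h 95.0 c [418.4  12.6] mean [418.4  13.2  94. ] r 31.1
cup? px [270. 235.] h 79.3 c [548.9 -78.1] mean [548.7 -78.   77.6] r 32.9
cup? px [369. 243.] h 95.4 c [438.2 180.3] mean [438.1 182.2  94.3] r 31.3
cup? px [324. 254.] h 78.7 c [524.9  89.9] mean [526.9  88.5  77.3] r 32.0
t 27.5 at [ 498.6 -178.3  216.5] J [-0.59  0.11  0.92  1.81 -0.09  1.26 -0.68] F [-0.3 -1.1 -0.1] open 85.9
[0.407, -0.364, 0.332] [-0.0, 0.001, -0.956] rows 8
[0.0, 0.0, 0.56] [0.0, 0.0, 0.0] rows 4
```

View pics/scene3.png

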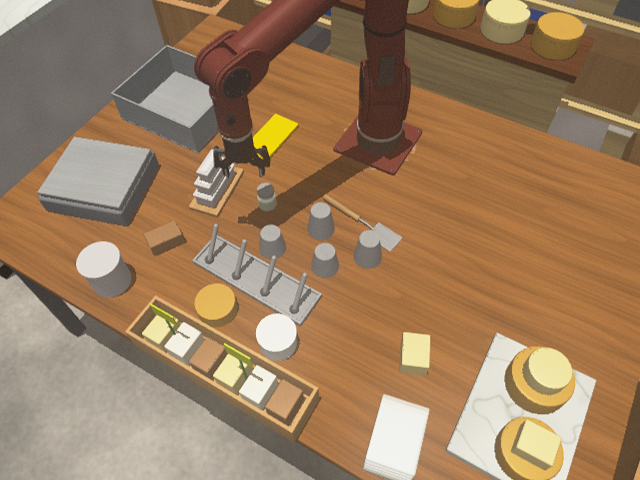

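The scene picture shows the three boxes stacked at (200,185). The short cup at (270,240) has been knocked about 13 mm. I'll check that it has come to rest.

```bash
python3 - <<'E'
from h import *
for k in range(2): cups(grab('top'))
plan(([545.5,-77,150],tool(-2.5)),([545.5,-77,38],tool(-2.5)))
E
```

```text
cup? px [355. 226.] h 80.5 c [544.7 -76.6] mean [545.1 -76.6  78.8] r 29.8
cup? px [293. 236.] h 80.1 c [523.3  89.8] mean [523.2  90.1  78.6] r 29.7
cup? px [259. 270.] h 97.1 c [434.2 182.6] mean [433.4 182.8  95.5] r 29.4
cup? px [322. 275.] h 96.6 c [415.4  14.1] mean [414.8  13.9  95.1] r 29.5
cup? px [355. 226.] h 80.5 c [545.1 -76.7] mean [545.2 -77.5  78.8] r 29.9
cup? px [293. 236.] h 80.4 c [522.5  90.4] mean [522.7  90.1  78.8] r 29.6
cup? px [259. 270.] h 97.1 c [434.1 183.5] mean [434.  183.3  95.6] r 29.3
cup? px [322. 275.] h 96.9 c [415.2  12.9] mean [414.7  13.6  95.4] r 29.8
t 27.6 at [ 498.1 -180.2  216.8] J [-0.59  0.11  0.92  1.81 -0.09  1.26 -0.68] F [-0.1  0.  -1. ] open 85.5
[0.463, -0.329, 0.333] [0.0, 0.001, -0.96] rows 8
[0.0, 0.0, 0.56] [0.0, 0.0, 0.0] rows 4
```

Emit:
drive_tool([
  [0.1, -0.07, 0.05, 0, 0, -0.14, -1],
  [0.2, -0.14, 0.1, 0, 0, -0.28, -1],
  [0.3, -0.2, 0.2, 0, 0, -0.42, -1],
  [0.4, -0.27, 0.3, 0, 0, -0.56, -1],
  [0.463, -0.329, 0.333, 0, 0, -0.7, -1],
  [0.463, -0.329, 0.333, 0, 0, -0.84, -1],
  [0.463, -0.329, 0.333, 0, 0, -0.96, -1],
  [0.463, -0.329, 0.333, 0, 0, -0.96, -1],
  [0.463, -0.329, 0.333, 0, 0, -0.96, -1],
])

```text
time_s: 28.5
position: [545.9, -77.0, 150.5]
tcp_rot: [0.724, 0.69, -0.0, 0.0]
contact_force: [0.1, 0.1, -0.1]
opening: 85.3
```

```bash
python3 - <<'E'
from h import *
plan(([545.2,-77,38],tool(-2.5)))
cups(grab('scene'))
E
```

```text
t 28.5 at [545.9 -77.  150.5] J [-0.56  0.22  0.71  1.84 -0.16  1.14  0.16] F [ 0.1  0.1 -0.1] open 85.3
[0.0, -0.004, 0.562] [0.0, 0.001, -0.004] rows 4
cup? px [320. 215.] h 95.1 c [418.2  12.8] mean [418.3  12.5  94.2] r 31.9
cup? px [270. 235.] h 79.4 c [548.7 -78.2] mean [549.1 -78.4  77.8] r 30.7
cup? px [368. 243.] h 95.0 c [437.  180.9] mean [437.9 182.6  94. ] r 31.6
cup? px [324. 254.] h 79.1 c [527.  88.] mean [526.9  89.4  77.6] r 31.3
```

Emit:
drive_tool([
  [0, -0.002, 0.2, 0, 0, 0, -1],
  [0, -0.002, 0.4, 0, 0, 0, -1],
  [0, -0.002, 0.52, 0, 0, 0, -1],
  [0, -0.002, 0.56, 0, 0, 0, -1],
  [0, -0.002, 0.56, 0, 0, 0, -1],
  [0, -0.002, 0.56, 0, 0, 0, 1],
  [0, -0.002, 0.56, 0, 0, 0, 1],
  [0, -0.002, 0.56, 0, 0, 0, 1],
  [0, -0.002, 0.56, 0, 0, 0, 1],
  [0, -0.002, 0.56, 0, 0, 0, 1],
  [0, -0.002, 0.56, 0, 0, 0, 1],
  [0, -0.002, 0.56, 0, 0, 0, 1],
  [0, -0.002, 0.56, 0, 0, 0, 1],
], squeeze=35)

```text
time_s: 29.85
position: [546.9, -76.0, 40.9]
tcp_rot: [0.722, 0.692, 0.001, 0.001]
contact_force: [-2.6, -1.2, 7.4]
opening: 69.4
```

```bash
cat >> h.py <<'E'
TIP=[np.array([620,-207,120.]),np.array([624.7,-107.5,120]),np.array([628.5,-8,120]),np.array([633,91.5,120])]
QP=tool(-2.5,30,-2.5); ZP=QP.as_matrix()[:,2]
def pegpose(i,off,s): return TIP[i]+(off-s)*ZP   # off: TCP ahead of inner end; s: distance still to go
E
python3 - <<'E'
from h import *
plan(([545,-77,200],tool(-2.5)),(pegpose(0,33,110),QP),(pegpose(0,33,12),QP))
print(ZP,pegpose(0,33,110),pegpose(0,33,0))
E
```

```text
t 29.9 at [546.9 -76.   40.9] J [-0.5   0.37  0.66  1.94 -0.28  0.92  0.26] F [-2.6 -1.2  7.4] open 69.4
[-0.005, -0.007, -0.795] [0.003, -0.0, 0.001] rows 5
[-0.633, 0.21, 0.067] [-0.5, 0.0, 0.0] rows 5
[0.0, -0.0, 0.49] [0.0, 0.0, 0.0] rows 3
[ 0.49952411 -0.02180969 -0.8660254 ] [ 581.53664347 -205.32065359  186.68395609] [ 636.48429566 -207.71971989   91.42116168]
```

Emit:
drive_tool([
  [0, 0, -0.1, 0, 0, 0, 1],
  [0, 0, -0.3, 0, 0, 0, 1],
  [0, 0, -0.5, 0, 0, 0, 1],
  [0, 0, -0.7, 0, 0, 0, 1],
  [0, 0, -0.88, 0, 0, 0, 1],
  [0, 0, -0.88, 0, 0, 0, 1],
])

```text
time_s: 30.45
position: [548.6, -76.4, 221.2]
tcp_rot: [0.722, 0.692, 0.004, 0.003]
contact_force: [0.7, -0.2, -1.8]
opening: 68.6
```

```bash
python3 - <<'E'
from h import *
plan((pegpose(0,33,125),QP))
g=grab('scene'); cv2.imwrite('pics/scene4.png',cv2.resize(g['pixels'][120:360,160:480],(800,600)))
E
```

```text
t 30.4 at [548.6 -76.4 221.2] J [-0.6   0.15  0.74  1.76 -0.11  1.26  0.12] F [ 0.7 -0.2 -1.8] open 68.6
[-0.637, 0.153, 0.108] [-0.49, -0.002, 0.001] rows 5
```

View pics/scene4.png

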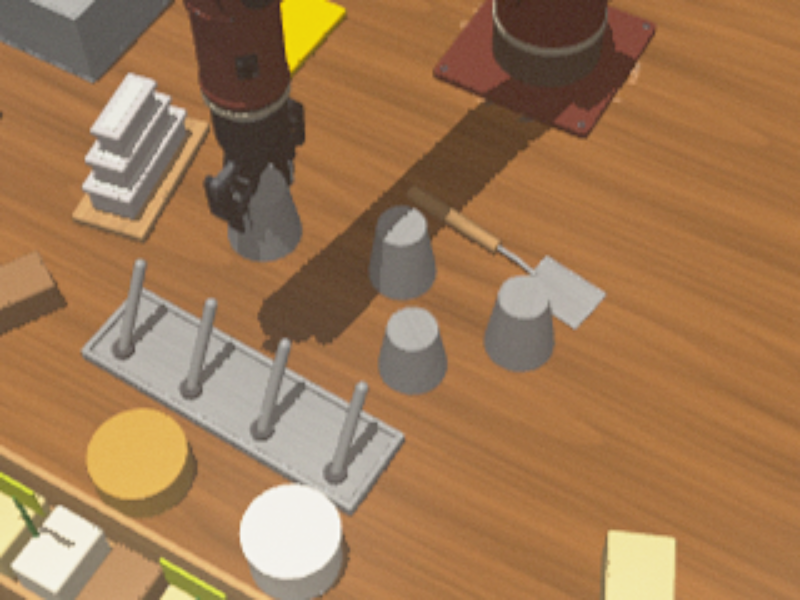

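The crop shows the cup held upright at (262,225), with the box stack at (135,160). Next I'll move to pre-insertion on peg 0, the leftmost peg, whose tip is at (140,265).

Emit:
drive_tool([
  [-0.12, 0.03, 0.0, -0.12, 0, 0, 1],
  [-0.24, 0.06, 0.0, -0.24, 0, 0, 1],
  [-0.36, 0.09, 0.02, -0.36, 0, 0, 1],
  [-0.48, 0.12, 0.05, -0.49, 0, 0, 1],
  [-0.6, 0.15, 0.1, -0.49, 0, 0, 1],
  [-0.637, 0.153, 0.108, -0.49, 0, 0, 1],
  [-0.637, 0.153, 0.108, -0.49, 0, 0, 1],
  [-0.637, 0.153, 0.108, -0.49, 0, 0, 1],
])

```text
time_s: 31.3
position: [570.8, -203.6, 192.8]
tcp_rot: [0.698, 0.67, 0.176, 0.183]
contact_force: [0.0, 0.3, -1.2]
opening: 69.2
```

```bash
python3 - <<'E'
from h import *
plan((pegpose(0,33,110),QP),(pegpose(0,33,10),QP))
g=grab('scene'); cv2.imwrite('pics/scene5.png',cv2.resize(g['pixels'][120:300,160:400],(800,600)))
E
```

```text
t 31.3 at [ 570.8 -203.6  192.8] J [-0.6  -0.12  0.93  2.1  -0.09  0.63  0.37] F [ 0.   0.3 -1.2] open 69.2
[-0.006, 0.032, 0.053] [-0.01, -0.001, 0.002] rows 2
[-0.0, -0.0, 0.5] [0.0, 0.0, 0.0] rows 3
```

View pics/scene5.png

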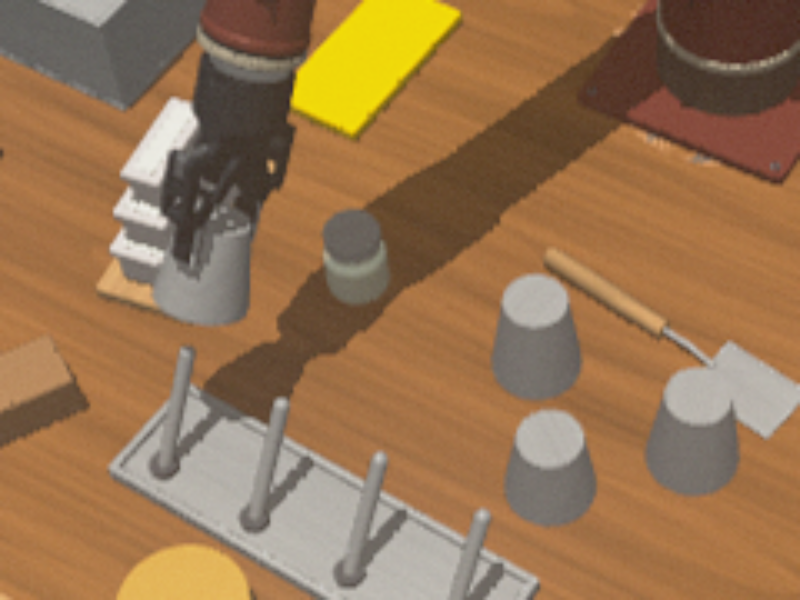

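The cup at (205,265) is tilted and lined up above peg 0's tip, at (187,352). I'll push it on.

Emit:
drive_tool([
  [-0.006, 0.032, 0.053, -0.01, 0, 0, 1],
  [-0.006, 0.032, 0.053, -0.01, 0, 0, 1],
  [-0.006, 0.032, 0.15, -0.01, 0, 0, 1],
  [-0.006, 0.032, 0.25, -0.01, 0, 0, 1],
  [-0.006, 0.032, 0.35, -0.01, 0, 0, 1],
  [-0.006, 0.032, 0.45, -0.01, 0, 0, 1],
  [-0.006, 0.032, 0.52, -0.01, 0, 0, 1],
  [-0.006, 0.032, 0.52, -0.01, 0, 0, 1],
  [-0.006, 0.032, 0.52, -0.01, 0, 0, 1],
])

```text
time_s: 32.25
position: [627.2, -207.6, 105.7]
tcp_rot: [0.697, 0.669, 0.179, 0.187]
contact_force: [-0.2, 0.6, -1.3]
opening: 69.4
```

```bash
python3 - <<'E'
from h import *
plan((pegpose(0,33,0),QP))
E
```

```text
t 32.2 at [ 627.2 -207.6  105.7] J [-0.49  0.25  0.92  2.08 -0.78  0.52  0.94] F [-0.2  0.6 -1.3] open 69.4
[0.002, 0.005, 0.085] [-0.0, -0.001, 0.002] rows 2
```

Still 17 mm to go, with no contact yet. I'll creep in.

Emit:
drive_tool([
  [0.002, 0.005, 0.03, 0, 0, 0, 1],
  [0.002, 0.005, 0.05, 0, 0, 0, 1],
  [0.002, 0.005, 0.065, 0, 0, 0, 1],
  [0.002, 0.005, 0.075, 0, 0, 0, 1],
  [0.002, 0.005, 0.075, 0, 0, 0, 1],
])

```text
time_s: 32.75
position: [636.0, -207.8, 93.4]
tcp_rot: [0.697, 0.669, 0.179, 0.187]
contact_force: [-3.3, 2.6, 2.6]
opening: 68.9
```

Emit:
drive_tool([
  [0, 0, 0.008, 0, 0, 0, 1],
  [0, 0, 0.012, 0, 0, 0, 1],
  [0, 0, 0.012, 0, 0, 0, 1],
])

```text
time_s: 33.05
position: [636.6, -208.2, 92.6]
tcp_rot: [0.697, 0.668, 0.181, 0.187]
contact_force: [-28.3, 7.9, 31.8]
opening: 68.9
```

Emit:
drive_tool([
  [0, 0, -0.01, 0, 0, 0, 1],
  [0, 0, -0.011, 0, 0, 0, 1],
])

```text
time_s: 33.25
position: [636.1, -208.0, 93.5]
tcp_rot: [0.697, 0.669, 0.179, 0.187]
contact_force: [-3.6, 0.5, 2.7]
opening: 69.3
```

Emit:
drive_tool([
  [0, 0, 0, 0, 0, 0, 0.2],
  [0, 0, 0, 0, 0, 0, -0.2],
  [0, 0, 0, 0, 0, 0, -0.6],
  [0, 0, 0, 0, 0, 0, -1],
  [0, 0, 0, 0, 0, 0, -1],
  [0, 0, 0, 0, 0, 0, -1],
  [0, 0, 0, 0, 0, 0, -1],
])

```text
time_s: 33.95
position: [636.1, -207.6, 92.9]
tcp_rot: [0.697, 0.669, 0.179, 0.187]
contact_force: [-0.7, -0.1, -0.3]
opening: 85.1
```

```bash
python3 - <<'E'
from h import *
plan()
g=grab('scene'); cv2.imwrite('pics/scene6.png',cv2.resize(g['pixels'][150:300,130:330],(800,600)))
E
```

```text
t 34.0 at [ 636.1 -207.6   92.9] J [-0.45  0.29  0.88  2.07 -0.85  0.51  0.99] F [-0.7 -0.1 -0.3] open 85.1
```

View pics/scene6.png

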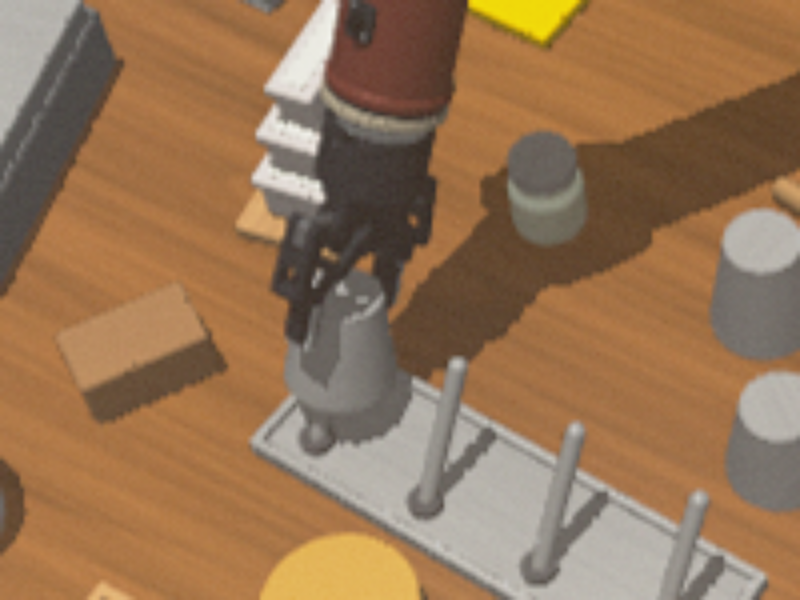

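The cup is on peg 0 at (345,340), and the jaws are open around it. Retreating along the tool axis.

Emit:
drive_tool([
  [0, 0, -0.1, 0, 0, 0, -1],
  [0, 0, -0.25, 0, 0, 0, -1],
  [0, 0, -0.45, 0, 0, 0, -1],
  [0, 0, -0.65, 0, 0, 0, -1],
  [0, 0, -0.65, 0, 0, 0, -1],
])

```text
time_s: 34.5
position: [570.8, -203.8, 205.8]
tcp_rot: [0.696, 0.669, 0.179, 0.187]
contact_force: [-0.6, 1.5, -1.0]
opening: 85.4
```

```bash
python3 - <<'E'
from h import *
plan(([480,-80,220],tool(-2.5)),([415,13.5,200],tool(2)),([415,13.5,57],tool(2)))
g=grab('scene'); cups(g); cv2.imwrite('pics/scene7.png',cv2.resize(g['pixels'][150:300,130:330],(800,600)))
E
```

```text
t 34.5 at [ 570.8 -203.8  205.8] J [-0.71 -0.19  1.01  2.09  0.03  0.65  0.27] F [-0.6  1.5 -1. ] open 85.4
[0.601, -0.378, -0.301] [0.5, -0.0, 0.004] rows 5
[0.453, -0.345, 0.1] [0.0, 0.0, -0.075] rows 4
[0.0, 0.0, 0.715] [0.0, 0.0, 0.0] rows 4
cup? px [265. 191.] h 76.5 c [ 419.1 -182.5] mean [ 420.  -181.3   74.8] r 29.3
cup? px [320. 215.] h 95.4 c [418.3  10.8] mean [418.5  13.   94.1] r 32.3
cup? px [368. 243.] h 95.6 c [436.8 182.3] mean [438.3 182.5  94.4] r 32.5
cup? px [324. 254.] h 78.9 c [525.3  88.8] mean [527.1  88.7  77.2] r 31.9
```

View pics/scene7.png

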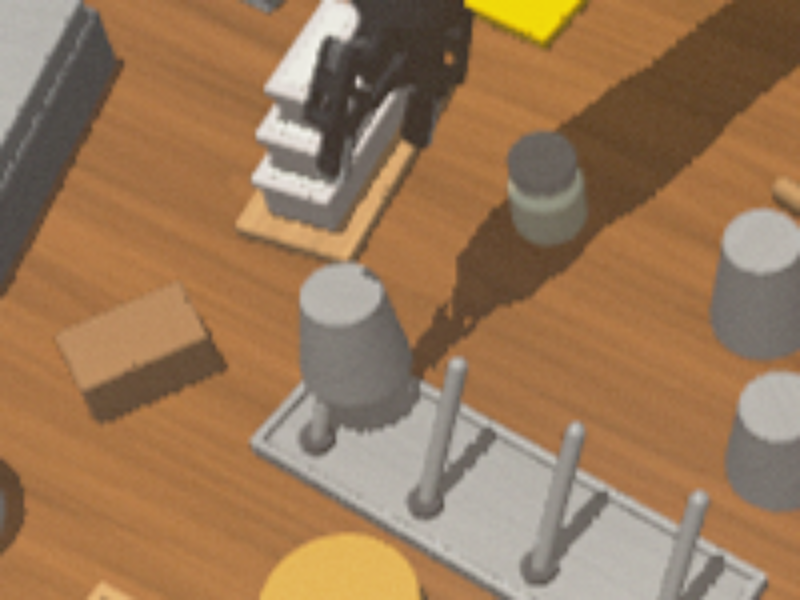

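```bash
cat >> h.py <<'E'
def hung(f,i,h=78):
    w=cloud(f); Z=w[...,2]; m=(Z>112)&(Z<150)&(np.hypot(w[...,0]-TIP[i][0],w[...,1]-TIP[i][1])<48)
    q=w[m]; c=q.mean(0); u,s,v=np.linalg.svd(q-c); 
    # keep plane of closed end: top points
    t=q[q[:,2]>q[:,2].max()-14]
    A=np.c_[t[:,:2],np.ones(len(t))]; 
    for _ in range(4):
        k=np.linalg.lstsq(A,t[:,2],rcond=None)[0]; r=abs(A@k-t[:,2]); g=r<2.5; t=t[g]; A=A[g]
    n=np.array([-k[0],-k[1],1]); n/=np.linalg.norm(n); cc=np.array([*cv2.minEnclosingCircle(t[:,:2].astype(np.float32))[0],0]); cc[2]=k@[cc[0],cc[1],1]
    inn=cc-4*n; print('peg',i,'end c',cc.round(1),'r',round(cv2.minEnclosingCircle(t[:,:2].astype(np.float32))[1],1),'n',n.round(2),'tilt',np.degrees(np.arccos(n[2])).round(1),'inner-tip',(inn-TIP[i]).round(1),np.linalg.norm(inn-TIP[i]).round(1))
E
python3 - <<'E'
from h import *
for n in ['scene','top']: f=grab(n); hung(f,0)
E
```

```text
peg 0 end c [ 623.3 -209.9  124.7] r 30.3 n [-0.06 -0.04  1.  ] tilt 4.4 inner-tip [ 3.6 -2.7  0.7] 4.5
peg 0 end c [ 620.4 -204.3  125.9] r 27.8 n [-0.05  0.03  1.  ] tilt 3.2 inner-tip [0.6 2.6 2. ] 3.3
```

Emit:
drive_tool([
  [0.1, -0.06, -0.1, 0.12, 0, 0, -1],
  [0.25, -0.15, -0.2, 0.26, 0, 0, -1],
  [0.4, -0.25, -0.301, 0.4, 0, 0, -1],
  [0.601, -0.378, -0.301, 0.5, 0, 0, -1],
  [0.601, -0.378, -0.301, 0.5, 0, 0, -1],
  [0.601, -0.378, -0.301, 0.5, 0, 0, -1],
])

```text
time_s: 35.25
position: [480.6, -79.7, 218.2]
tcp_rot: [0.721, 0.693, -0.001, -0.0]
contact_force: [-0.4, -0.1, -0.1]
opening: 84.9
```

```bash
python3 - <<'E'
from h import *
plan(([430,13.5,150],tool(2)),([415,13.5,57],tool(2)))
E
```

```text
t 35.2 at [480.6 -79.7 218.2] J [-0.74 -0.03  0.81  1.9   0.02  1.27  0.03] F [-0.4 -0.1 -0.1] open 84.9
[0.457, -0.27, 0.341] [-0.002, 0.001, -0.07] rows 4
[0.003, -0.075, 0.465] [0.0, 0.0, 0.0] rows 3
```

Emit:
drive_tool([
  [0.457, -0.27, 0.341, 0, 0, -0.07, -1],
  [0.457, -0.27, 0.341, 0, 0, -0.07, -1],
  [0.457, -0.27, 0.341, 0, 0, -0.07, -1],
  [0.457, -0.27, 0.341, 0, 0, -0.07, -1],
  [0.457, -0.34, 0.341, 0, 0, -0.07, -1],
  [0.457, -0.34, 0.341, 0, 0, -0.07, -1],
])

```text
time_s: 35.85
position: [415.9, 12.1, 151.4]
tcp_rot: [0.696, 0.718, 0.0, -0.0]
contact_force: [0.2, 0.1, 0.4]
opening: 85.5
```

```bash
python3 - <<'E'
from h import *
plan(([416,13.5,57],tool(2)))
cups(grab('scene'))
E
```

```text
t 35.9 at [415.9  12.1 151.4] J [-0.83 -0.15  0.65  2.13  0.1   1.13 -0.2 ] F [0.2 0.1 0.4] open 85.5
[0.006, 0.0, 0.472] [0.0, -0.001, -0.004] rows 3
cup? px [265. 191.] h 76.6 c [ 419.5 -182. ] mean [ 419.9 -181.3   74.9] r 29.4
cup? px [320. 215.] h 95.1 c [418.3  14.1] mean [419.3  15.3  94. ] r 32.5
cup? px [368. 243.] h 95.2 c [436.8 181.6] mean [437.6 182.   94.2] r 30.5
cup? px [324. 254.] h 79.1 c [526.5  89.4] mean [526.8  88.9  77.5] r 30.7
```

Emit:
drive_tool([
  [0.006, 0.002, 0.15, 0, 0, 0, -1],
  [0.006, 0.002, 0.3, 0, 0, 0, -1],
  [0.006, 0.002, 0.42, 0, 0, 0, -1],
  [0.006, 0.002, 0.47, 0, 0, 0, -1],
  [0.006, 0.002, 0.47, 0, 0, 0, -1],
  [0.006, 0.002, 0.47, 0, 0, 0, -1],
])

```text
time_s: 36.5
position: [417.8, 14.0, 58.3]
tcp_rot: [0.696, 0.718, 0.0, 0.001]
contact_force: [0.6, 0.4, 1.0]
opening: 85.6
```

```bash
python3 - <<'E'
from h import *
plan(([416,13.5,57],tool(2)))
E
```

```text
t 36.5 at [417.8  14.   58.3] J [-0.83  0.02  0.71  2.23 -0.02  0.9  -0.08] F [0.6 0.4 1. ] open 85.6
[-0.002, -0.009, 0.007] [0.002, 0.001, -0.003] rows 2
```

Emit:
drive_tool([
  [0, -0.004, 0, 0, 0, 0, 1],
  [0, -0.004, 0, 0, 0, 0, 1],
  [0, -0.004, 0, 0, 0, 0, 1],
  [0, -0.004, 0, 0, 0, 0, 1],
  [0, -0.004, 0, 0, 0, 0, 1],
  [0, -0.004, 0, 0, 0, 0, 1],
  [0, -0.004, 0, 0, 0, 0, 1],
  [0, -0.004, 0, 0, 0, 0, 1],
])

```text
time_s: 37.3
position: [416.9, 14.5, 59.1]
tcp_rot: [0.696, 0.718, 0.001, 0.001]
contact_force: [-4.2, -0.9, 11.9]
opening: 68.8
```

Emit:
drive_tool([
  [0, 0, -0.1, 0, 0, 0, 1],
  [0, 0, -0.3, 0, 0, 0, 1],
  [0, 0.05, -0.5, 0, 0, 0, 1],
  [0, 0.1, -0.7, 0, 0, 0, 1],
  [0, 0.2, -0.9, 0, 0, 0, 1],
  [0, 0.3, -0.95, 0, 0, 0, 1],
  [0, 0.3, -0.95, 0, 0, 0, 1],
])

```text
time_s: 38.0
position: [478.7, 16.7, 250.4]
tcp_rot: [0.696, 0.718, 0.002, 0.002]
contact_force: [-0.4, 0.3, -2.7]
opening: 68.9
```

```bash
python3 - <<'E'
from h import *
plan((pegpose(1,36,135)+[0,0,25],QP),(pegpose(1,36,127),QP),(pegpose(1,36,10),QP))
E
```

```text
t 38.0 at [478.7  16.7 250.4] J [-0.85 -0.08  0.7   1.87  0.05  1.33 -0.14] F [-0.4  0.3 -2.7] open 68.9
[-0.625, 0.463, 0.101] [-0.494, -0.019, 0.07] rows 5
[0.0, -0.062, 0.148] [0.0, 0.0, 0.0] rows 2
[-0.0, -0.0, 0.585] [0.0, 0.0, 0.0] rows 4
```

```bash
python3 - <<'E'
from h import *
plan((pegpose(1,32,125)+[0,0,20],QP),(pegpose(1,32,115),QP),(pegpose(1,32,10),QP))
print(pegpose(1,32,125)+[0,0,20])
E
```

```text
t 38.0 at [478.7  16.7 250.4] J [-0.85 -0.08  0.7   1.87  0.05  1.33 -0.14] F [-0.4  0.3 -2.7] open 68.9
[-0.626, 0.477, 0.152] [-0.494, -0.019, 0.07] rows 5
[-0.0, -0.05, 0.137] [0.0, 0.0, 0.0] rows 2
[0.0, -0.0, 0.525] [0.0, 0.0, 0.0] rows 4
[ 578.2442577  -105.47169849  220.54036255]
```

Emit:
drive_tool([
  [-0.12, 0.09, 0.0, -0.12, 0, 0, 1],
  [-0.24, 0.18, 0.02, -0.24, 0, 0.02, 1],
  [-0.36, 0.27, 0.05, -0.36, -0.01, 0.04, 1],
  [-0.48, 0.37, 0.1, -0.494, -0.019, 0.07, 1],
  [-0.626, 0.477, 0.152, -0.494, -0.019, 0.07, 1],
  [-0.626, 0.477, 0.152, -0.494, -0.019, 0.07, 1],
  [-0.626, 0.477, 0.152, -0.494, -0.019, 0.07, 1],
])

```text
time_s: 38.7
position: [574.4, -106.4, 216.7]
tcp_rot: [0.699, 0.668, 0.177, 0.185]
contact_force: [0.1, -0.2, -1.5]
opening: 68.5
```

```bash
python3 - <<'E'
from h import *
plan((pegpose(1,32,112),QP),(pegpose(1,32,12),QP))
g=grab('scene'); cv2.imwrite('pics/scene8.png',cv2.resize(g['pixels'][150:300,130:330],(800,600)))
E
```

```text
t 38.7 at [ 574.4 -106.4  216.7] J [-0.76 -0.25  0.8   2.13  0.27  0.69 -0.14] F [ 0.1 -0.2 -1.5] open 68.5
[0.006, -0.023, 0.145] [-0.007, 0.001, -0.001] rows 2
[0.0, 0.0, 0.5] [0.0, 0.0, 0.0] rows 4
```

View pics/scene8.png

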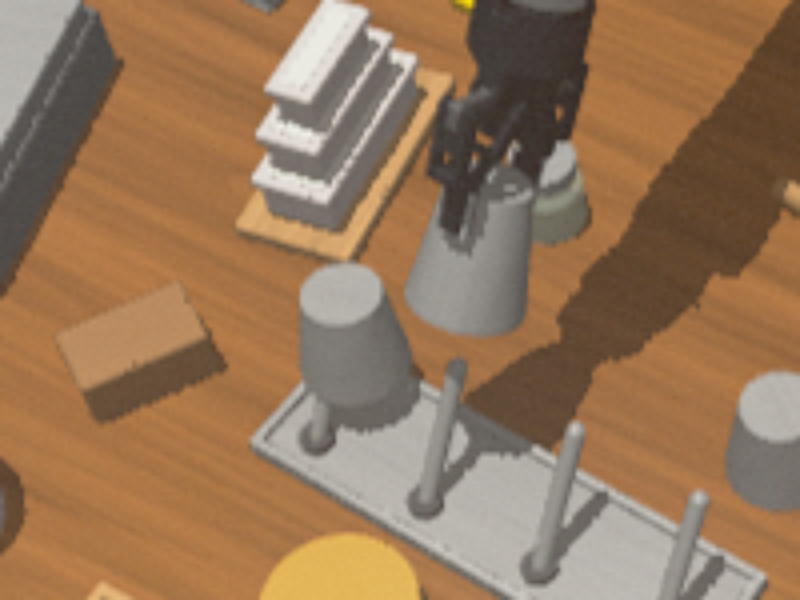

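The tall cup at (470,250) is lined up above peg 1's tip, at (457,368), and clear of the cup already hung. Inserting.

Emit:
drive_tool([
  [0.006, -0.023, 0.145, -0.007, 0, 0, 1],
  [0.006, -0.023, 0.145, -0.007, 0, 0, 1],
  [0.006, -0.023, 0.25, -0.007, 0, 0, 1],
  [0.006, -0.023, 0.35, -0.007, 0, 0, 1],
  [0.006, -0.023, 0.45, -0.007, 0, 0, 1],
  [0.006, -0.023, 0.55, -0.007, 0, 0, 1],
  [0.006, -0.023, 0.62, -0.007, 0, 0, 1],
  [0.006, -0.023, 0.62, -0.007, 0, 0, 1],
  [0.006, -0.023, 0.62, -0.007, 0, 0, 1],
])

```text
time_s: 39.65
position: [632.5, -106.6, 107.6]
tcp_rot: [0.697, 0.668, 0.179, 0.187]
contact_force: [-0.6, -0.3, -1.6]
opening: 68.9
```

```bash
python3 - <<'E'
from h import *
plan((pegpose(1,32,0),QP))
E
```

```text
t 39.6 at [ 632.5 -106.6  107.6] J [-0.8   0.18  1.01  2.14 -0.54  0.43  0.55] F [-0.6 -0.3 -1.6] open 68.9
[-0.006, -0.003, 0.087] [0.001, -0.0, 0.001] rows 2
```

Emit:
drive_tool([
  [-0.004, -0.003, 0.03, 0, 0, 0, 1],
  [-0.004, -0.003, 0.05, 0, 0, 0, 1],
  [-0.004, -0.003, 0.065, 0, 0, 0, 1],
  [-0.004, -0.003, 0.074, 0, 0, 0, 1],
  [-0.004, -0.003, 0.074, 0, 0, 0, 1],
])

```text
time_s: 40.15
position: [639.7, -108.1, 94.6]
tcp_rot: [0.697, 0.668, 0.18, 0.188]
contact_force: [-3.8, 1.6, 3.5]
opening: 69.0
```

Contact, at the expected depth. Releasing and retreating.

Emit:
drive_tool([
  [0, 0, 0, 0, 0, 0, 0.2],
  [0, 0, 0, 0, 0, 0, -0.2],
  [0, 0, 0, 0, 0, 0, -0.6],
  [0, 0, 0, 0, 0, 0, -1],
  [0, 0, 0, 0, 0, 0, -1],
  [0, 0, 0, 0, 0, 0, -1],
  [0, 0, 0, 0, 0, 0, -1],
  [0, 0, -0.1, 0, 0, 0, -1],
  [0, 0, -0.25, 0, 0, 0, -1],
  [0, 0, -0.45, 0, 0, 0, -1],
  [0, 0, -0.65, 0, 0, 0, -1],
  [0, 0, -0.65, 0, 0, 0, -1],
])

```text
time_s: 41.35
position: [573.9, -101.9, 202.8]
tcp_rot: [0.696, 0.67, 0.178, 0.186]
contact_force: [1.8, 2.0, -3.2]
opening: 85.2
```

```bash
python3 - <<'E'
from h import *
plan(([500,0,220],tool(-2.5)),([525,90,150],tool(-2.5)))
g=grab('scene'); hung(g,1,95);hung(g,0);cups(g)
cv2.imwrite('pics/scene9.png',cv2.resize(g['pixels'][150:300,130:330],(800,600)))
E
```

```text
t 41.4 at [ 573.9 -101.9  202.8] J [-0.87 -0.28  0.89  2.15  0.34  0.66 -0.2 ] F [ 1.8  2.  -3.2] open 85.2
[0.495, -0.294, -0.268] [0.497, -0.001, 0.006] rows 5
[0.455, 0.105, 0.35] [0.0, 0.0, 0.0] rows 4
peg 1 end c [ 627.1 -109.4  124.8] r 30.0 n [-0.11 -0.01  0.99] tilt 6.5 inner-tip [ 2.9 -1.8  0.9] 3.5
peg 0 end c [ 622.8 -209.5  124.6] r 30.6 n [-0.06 -0.04  1.  ] tilt 4.1 inner-tip [ 3.1 -2.4  0.6] 3.9
cup? px [368. 243.] h 95.7 c [436.7 181.1] mean [437.3 182.3  94.6] r 30.6
cup? px [324. 254.] h 79.1 c [526.9  89. ] mean [525.9  89.1  77.6] r 31.3
```

View pics/scene9.png

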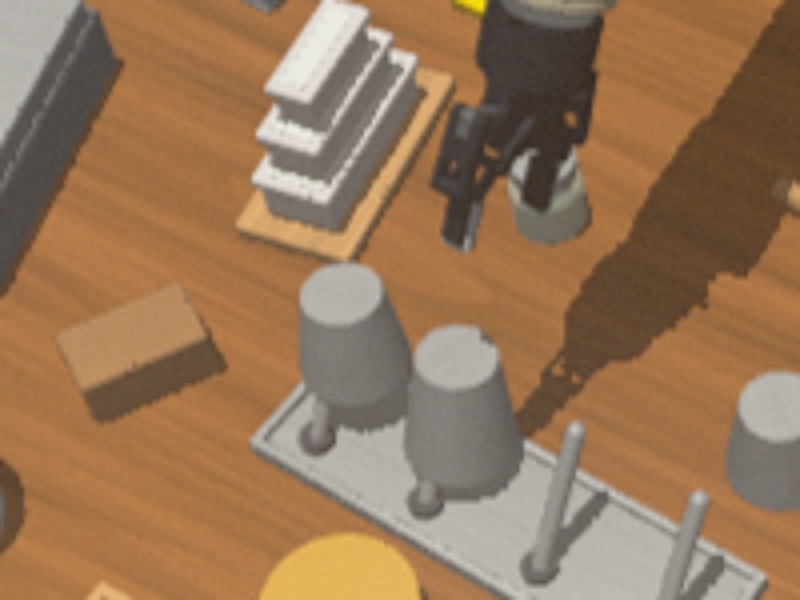

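Both cups hang, at (345,340) and (465,410). Next is the short cup at about (524.5,89.5) mm.

Emit:
drive_tool([
  [0.1, -0.06, -0.06, 0.12, 0, 0, -1],
  [0.22, -0.13, -0.13, 0.26, 0, 0, -1],
  [0.36, -0.21, -0.2, 0.4, 0, 0, -1],
  [0.495, -0.294, -0.268, 0.497, 0, 0.006, -1],
  [0.495, -0.294, -0.268, 0.497, 0, 0.006, -1],
  [0.495, -0.294, -0.268, 0.497, 0, 0.006, -1],
])

```text
time_s: 42.0
position: [502.0, -2.4, 221.1]
tcp_rot: [0.723, 0.69, 0.002, 0.001]
contact_force: [-0.8, -0.3, 0.1]
opening: 85.3
```

```bash
python3 - <<'E'
from h import *
cups(grab('top'))
plan(([524.5,89.5,130],tool(-2.5)),([524.5,89.5,40],tool(-2.5)))
E
```

```text
cup? px [293. 236.] h 80.4 c [522.8  89.4] mean [522.7  90.1  78.7] r 30.1
cup? px [259. 270.] h 96.7 c [434.  182.9] mean [434.1 182.6  95.1] r 29.5
cup? px [396. 272.] h 77.9 c [ 416.5 -180.1] mean [ 416.4 -179.9   76.3] r 26.4
t 42.0 at [501.7  -3.2 221.1] J [-1.02  0.    0.96  1.87 -0.    1.26 -0.11] F [-0.1 -0.3 -0.5] open 85.3
[0.468, 0.09, 0.456] [0.004, -0.001, -0.004] rows 4
[0.0, 0.0, 0.45] [0.0, 0.0, 0.0] rows 3
```

Emit:
drive_tool([
  [0.468, 0.09, 0.3, 0.004, 0, -0.004, -1],
  [0.468, 0.09, 0.3, 0.004, 0, -0.004, -1],
  [0.468, 0.09, 0.35, 0.004, 0, -0.004, -1],
  [0.468, 0.09, 0.456, 0.004, 0, -0.004, -1],
  [0.468, 0.09, 0.456, 0.004, 0, -0.004, -1],
  [0.468, 0.09, 0.456, 0.004, 0, -0.004, -1],
])

```text
time_s: 42.65
position: [524.2, 89.1, 131.0]
tcp_rot: [0.723, 0.691, 0.001, -0.001]
contact_force: [0.5, 0.3, 1.7]
opening: 85.3
```

```bash
python3 - <<'E'
from h import *
cups(grab('scene'))
plan(([524.5,89.5,40],tool(-2.5)))
E
```

```text
cup? px [265. 191.] h 76.4 c [ 417.6 -180.1] mean [ 419.3 -181.1   74.8] r 30.5
cup? px [369. 243.] h 95.4 c [438.8 181.4] mean [437.6 182.4  94.4] r 31.6
cup? px [325. 254.] h 79.1 c [526.2  87.9] mean [526.7  91.8  77.8] r 31.2
t 42.7 at [524.7  89.4 131.5] J [-1.04  0.23  0.9   1.91 -0.21  1.09 -0.1 ] F [-0.4  0.7  0.2] open 85.2
[-0.001, -0.001, 0.458] [0.0, -0.003, -0.002] rows 3
```

Emit:
drive_tool([
  [0, 0, 0.15, 0, -0.003, 0, -1],
  [0, 0, 0.3, 0, -0.003, 0, -1],
  [0, 0, 0.42, 0, -0.003, 0, -1],
  [0, 0, 0.46, 0, -0.003, 0, -1],
  [0, 0, 0.46, 0, -0.003, 0, -1],
  [0, 0, 0.46, 0, -0.003, 0, 1],
  [0, 0, 0.46, 0, -0.003, 0, 1],
  [0, 0, 0.46, 0, -0.003, 0, 1],
  [0, 0, 0.46, 0, -0.003, 0, 1],
  [0, 0, 0.46, 0, -0.003, 0, 1],
  [0, 0, 0.46, 0, -0.003, 0, 1],
  [0, 0, 0.46, 0, -0.003, 0, 1],
  [0, 0, 0.46, 0, -0.003, 0, 1],
])

```text
time_s: 44.0
position: [525.5, 90.9, 40.8]
tcp_rot: [0.722, 0.691, 0.001, 0.0]
contact_force: [-2.8, -0.9, 9.0]
opening: 68.0
```

Emit:
drive_tool([
  [0, 0, -0.1, 0, 0, 0, 1],
  [0, 0, -0.3, 0, 0, 0, 1],
  [0, 0, -0.5, 0, 0, 0, 1],
  [0, 0, -0.7, 0, 0, 0, 1],
  [0, 0, -0.9, 0, 0, 0, 1],
  [0, 0, -0.9, 0, 0, 0, 1],
])

```text
time_s: 44.6
position: [527.5, 90.8, 224.7]
tcp_rot: [0.723, 0.691, 0.004, 0.001]
contact_force: [1.1, 0.3, -0.8]
opening: 67.9
```

```bash
python3 - <<'E'
from h import *
plan((pegpose(2,33,110)+[0,0,20],QP))
print(pegpose(2,33,110)+[0,0,20])
E
```

```text
t 44.6 at [527.5  90.8 224.7] J [-1.11  0.12  0.94  1.8  -0.1   1.27 -0.19] F [ 1.1  0.3 -0.8] open 67.9
[-0.472, 0.333, 0.09] [-0.493, -0.004, -0.002] rows 5
[590.03664347  -6.32065359 206.68395609]
```

Emit:
drive_tool([
  [-0.1, 0.06, 0.0, -0.12, 0, 0, 1],
  [-0.2, 0.13, 0.0, -0.24, 0, 0, 1],
  [-0.3, 0.2, 0.02, -0.36, 0, 0, 1],
  [-0.4, 0.28, 0.05, -0.49, 0, 0, 1],
  [-0.472, 0.333, 0.09, -0.493, 0, 0, 1],
  [-0.472, 0.333, 0.09, -0.493, 0, 0, 1],
  [-0.472, 0.333, 0.09, -0.493, 0, 0, 1],
])

```text
time_s: 45.3
position: [586.7, -6.6, 200.7]
tcp_rot: [0.699, 0.668, 0.176, 0.184]
contact_force: [-0.2, 0.8, -1.4]
opening: 67.9
```

```bash
python3 - <<'E'
from h import *
plan((pegpose(2,33,100),QP),(pegpose(2,33,16),QP))
g=grab('scene'); cv2.imwrite('pics/scene10.png',cv2.resize(g['pixels'][150:330,160:400],(800,600)))
E
```

```text
t 45.3 at [586.7  -6.6 200.7] J [-1.08 -0.25  0.87  2.15  0.48  0.7  -0.52] F [-0.2  0.8 -1.4] open 67.9
[0.002, -0.02, 0.119] [-0.008, 0.0, -0.001] rows 2
[0.0, 0.0, 0.42] [0.0, 0.0, 0.0] rows 3
```

View pics/scene10.png

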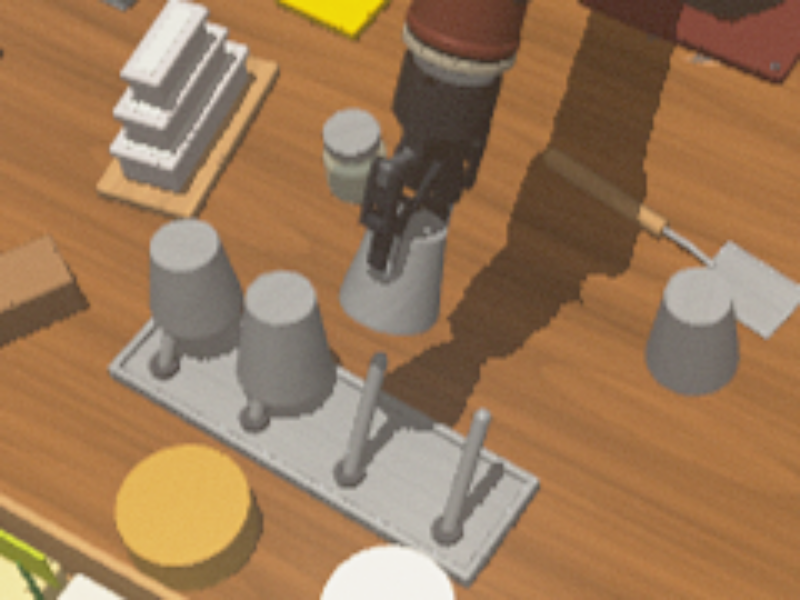

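The cup at (395,270) is lined up above peg 2's tip, at (378,360), and clear of the cup hung on peg 1.

Emit:
drive_tool([
  [0.002, -0.02, 0.119, -0.008, 0, 0, 1],
  [0.002, -0.02, 0.119, -0.008, 0, 0, 1],
  [0.002, -0.02, 0.22, -0.008, 0, 0, 1],
  [0.002, -0.02, 0.32, -0.008, 0, 0, 1],
  [0.002, -0.02, 0.42, -0.008, 0, 0, 1],
  [0.002, -0.02, 0.5, -0.008, 0, 0, 1],
  [0.002, -0.02, 0.54, -0.008, 0, 0, 1],
  [0.002, -0.02, 0.54, -0.008, 0, 0, 1],
  [0.002, -0.02, 0.54, -0.008, 0, 0, 1],
])

```text
time_s: 46.25
position: [636.5, -7.8, 104.9]
tcp_rot: [0.697, 0.668, 0.178, 0.187]
contact_force: [0.7, -0.3, -0.8]
opening: 67.9
```

```bash
python3 - <<'E'
from h import *
plan((pegpose(2,33,0),QP))
E
```

```text
t 46.2 at [636.5  -7.8 104.9] J [-1.06  0.18  1.05  2.15 -0.28  0.39  0.13] F [ 0.7 -0.3 -0.8] open 67.9
[-0.003, 0.003, 0.08] [-0.001, 0.0, 0.001] rows 2
```

Emit:
drive_tool([
  [-0.003, 0.003, 0.03, 0, 0, 0, 1],
  [-0.003, 0.003, 0.05, 0, 0, 0, 1],
  [-0.003, 0.003, 0.062, 0, 0, 0, 1],
  [-0.003, 0.003, 0.07, 0, 0, 0, 1],
  [-0.003, 0.003, 0.07, 0, 0, 0, 1],
])

```text
time_s: 46.75
position: [644.0, -8.9, 92.9]
tcp_rot: [0.698, 0.668, 0.179, 0.187]
contact_force: [-2.4, 0.8, 2.4]
opening: 67.6
```

Emit:
drive_tool([
  [0, 0, 0, 0, 0, 0, 0.2],
  [0, 0, 0, 0, 0, 0, -0.2],
  [0, 0, 0, 0, 0, 0, -0.6],
  [0, 0, 0, 0, 0, 0, -1],
  [0, 0, 0, 0, 0, 0, -1],
  [0, 0, 0, 0, 0, 0, -1],
  [0, 0, 0, 0, 0, 0, -1],
  [0, 0, -0.1, 0, 0, 0, -1],
  [0, 0, -0.25, 0, 0, 0, -1],
  [0, 0, -0.45, 0, 0, 0, -1],
  [0, 0, -0.65, 0, 0, 0, -1],
  [0, 0, -0.65, 0, 0, 0, -1],
])

```text
time_s: 47.95
position: [579.3, -2.0, 196.6]
tcp_rot: [0.696, 0.671, 0.177, 0.184]
contact_force: [1.1, 2.3, -2.8]
opening: 85.3
```

```bash
python3 - <<'E'
from h import *
plan(([490,90,220],tool(-2.5)),([436,182.5,200],tool(-2.5)))
g=grab('scene'); [hung(g,i) for i in (0,1,2)];cups(g)
E
```

```text
t 48.0 at [579.3  -2.  196.6] J [-1.14 -0.29  0.9   2.17  0.55  0.71 -0.58] F [ 1.1  2.3 -2.8] open 85.3
[0.443, -0.345, -0.33] [0.493, -0.001, 0.006] rows 5
[0.45, -0.29, 0.1] [0.0, 0.0, 0.0] rows 4
peg 0 end c [ 624.1 -208.9  124.5] r 31.4 n [-0.04 -0.03  1.  ] tilt 3.0 inner-tip [ 4.3 -1.8  0.5] 4.7
peg 1 end c [ 627.3 -109.   125.4] r 29.7 n [-0.07 -0.    1.  ] tilt 4.3 inner-tip [ 2.9 -1.5  1.4] 3.6
peg 2 end c [631.1 -10.3 124. ] r 30.4 n [-0.06 -0.04  1.  ] tilt 4.3 inner-tip [ 2.8 -2.1 -0. ] 3.6
cup? px [265. 191.] h 76.4 c [ 420.7 -183.8] mean [ 419.7 -181.7   74.7] r 28.4
cup? px [369. 243.] h 95.7 c [436. 183.] mean [437.5 182.2  94.6] r 30.8
```

Emit:
drive_tool([
  [0.1, -0.07, -0.08, 0.12, 0, 0, -1],
  [0.2, -0.15, -0.16, 0.26, 0, 0, -1],
  [0.32, -0.25, -0.25, 0.4, 0, 0, -1],
  [0.443, -0.345, -0.33, 0.493, 0, 0.006, -1],
  [0.443, -0.345, -0.33, 0.493, 0, 0.006, -1],
  [0.443, -0.345, -0.33, 0.493, 0, 0.006, -1],
])

```text
time_s: 48.6
position: [492.2, 88.3, 220.6]
tcp_rot: [0.723, 0.691, 0.001, 0.001]
contact_force: [-0.4, -1.5, 0.1]
opening: 85.4
```

```bash
python3 - <<'E'
from h import *
plan(([435.8,182.5,150],tool(2)),([435.8,182.5,57],tool(2)))
E
```

```text
t 48.6 at [492.2  88.3 220.6] J [-1.38 -0.01  1.13  1.88  0.01  1.26 -0.3 ] F [-0.4 -1.5  0.1] open 85.4
[0.457, -0.304, 0.353] [0.002, -0.001, -0.077] rows 4
[0.0, 0.0, 0.465] [0.0, 0.0, 0.0] rows 3
```

Emit:
drive_tool([
  [0.3, -0.2, 0.1, 0, 0, -0.077, -1],
  [0.457, -0.304, 0.2, 0, 0, -0.077, -1],
  [0.457, -0.304, 0.3, 0, 0, -0.077, -1],
  [0.457, -0.304, 0.353, 0, 0, -0.077, -1],
  [0.457, -0.304, 0.353, 0, 0, -0.077, -1],
])

```text
time_s: 49.1
position: [435.0, 181.0, 149.3]
tcp_rot: [0.695, 0.719, 0.001, -0.0]
contact_force: [-0.2, -0.3, 0.7]
opening: 85.5
```

```bash
python3 - <<'E'
from h import *
cups(grab('scene'))
plan(([435.8,182.5,57],tool(2)))
E
```

```text
cup? px [265. 191.] h 76.6 c [ 418.4 -181.8] mean [ 419.1 -181.2   75.2] r 28.2
cup? px [369. 244.] h 95.3 c [436.4 182.1] mean [438.7 186.7  94.3] r 32.3
t 49.1 at [435.9 180.9 150.5] J [-1.48 -0.    1.02  2.03  0.    1.11 -0.44] F [-0.5 -0.1  0.2] open 85.6
[0.007, -0.001, 0.467] [0.002, -0.002, -0.003] rows 3
```

Emit:
drive_tool([
  [0.007, 0, 0.15, 0, -0.002, 0, -1],
  [0.007, 0, 0.3, 0, -0.002, 0, -1],
  [0.007, 0, 0.42, 0, -0.002, 0, -1],
  [0.007, 0, 0.467, 0, -0.002, 0, -1],
  [0.007, 0, 0.467, 0, -0.002, 0, -1],
  [0.007, 0, 0.467, 0, -0.002, 0, 1],
  [0.007, 0, 0.467, 0, -0.002, 0, 1],
  [0.007, 0, 0.467, 0, -0.002, 0, 1],
  [0.007, 0, 0.467, 0, -0.002, 0, 1],
  [0.007, 0, 0.467, 0, -0.002, 0, 1],
  [0.007, 0, 0.467, 0, -0.002, 0, 1],
  [0.007, 0, 0.467, 0, -0.002, 0, 1],
  [0.007, 0, 0.467, 0, -0.002, 0, 1],
])

```text
time_s: 50.45
position: [436.6, 185.1, 58.9]
tcp_rot: [0.695, 0.719, 0.002, -0.0]
contact_force: [-1.4, -1.7, 6.1]
opening: 65.1
```

Emit:
drive_tool([
  [0, 0, -0.1, 0, 0, 0, 1],
  [0, 0, -0.3, 0, 0, 0, 1],
  [0, 0.05, -0.5, 0, 0, 0, 1],
  [0, 0.1, -0.7, 0, 0, 0, 1],
  [0, 0.2, -0.9, 0, 0, 0, 1],
  [0, 0.3, -0.95, 0, 0, 0, 1],
  [0, 0.3, -0.95, 0, 0, 0, 1],
])

```text
time_s: 51.15
position: [498.1, 186.6, 250.2]
tcp_rot: [0.695, 0.719, 0.003, 0.001]
contact_force: [-0.8, -0.5, -0.6]
opening: 64.9
```

```bash
python3 - <<'E'
from h import *
plan((pegpose(3,32,125)+[0,0,20],QP))
print(pegpose(3,32,125)+[0,0,20])
E
```

```text
t 51.1 at [498.1 186.6 250.2] J [-1.48  0.1   1.12  1.77 -0.09  1.32 -0.3 ] F [-0.8 -0.5 -0.6] open 64.9
[-0.481, 0.425, 0.15] [-0.493, -0.022, 0.071] rows 5
[586.5442577   93.52830151 220.54036255]
```

```bash
python3 - <<'E'
from h import *
g=grab('scene'); cv2.imwrite('pics/scene11.png',cv2.resize(g['pixels'][130:310,260:500],(800,600)))
E
```

```text
(no output)
```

View pics/scene11.png

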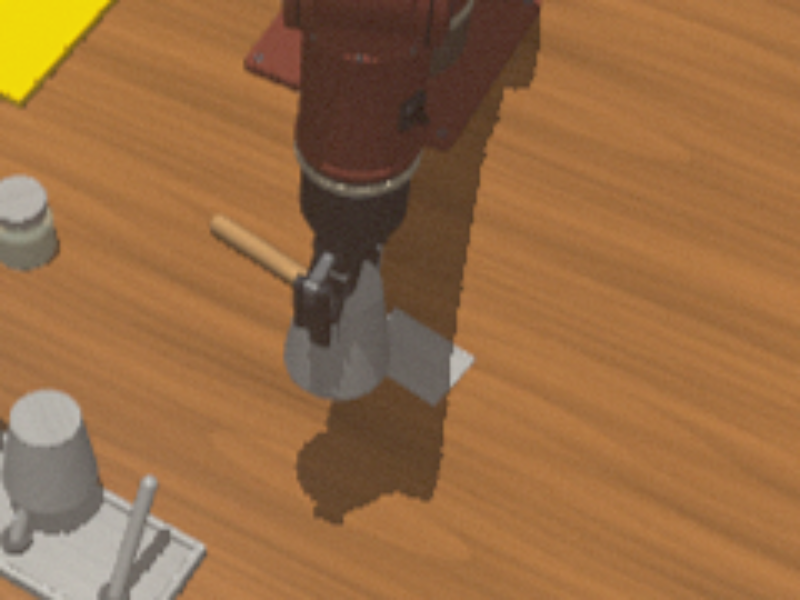

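```bash
python3 - <<'E'
from h import *
from scipy.optimize import least_squares
s=sensors.sense(); T=R.from_quat(s['tcp_rot']); p=s['position']
g=grab('scene'); w=cloud(g); q=T.inv().apply(w.reshape(-1,3)-p); q=q[np.isfinite(q[:,0])]
for lo,hi in [(35,50),(20,35),(8,20)]:
    k=q[(q[:,2]>lo)&(q[:,2]<hi)&(np.hypot(q[:,0],q[:,1])<60)]
    r=least_squares(lambda v:np.hypot(k[:,0]-v[0],k[:,1]-v[1])-v[2],[0,0,36],loss='soft_l1'); print(lo,hi,len(k),r.x.round(1))
    # mouth end
k=q[(np.hypot(q[:,0],q[:,1])<60)&(q[:,2]>0)&(q[:,2]<90)]; print('max tool z',np.percentile(k[:,2],[95,99,100]).round(1))
E
```

```text
35 50 141 [-3.5  2.6 39.5]
20 35 128 [-3.4  2.6 37.3]
8 20 91 [-3.1  3.3 35. ]
max tool z [56.7 59.6 62.3]
```

```bash
python3 - <<'E'
from h import *
plan((pegpose(3,32,125)+[0,3,20],QP))
E
```

```text
t 51.2 at [495.2 185.6 247.5] J [-1.48  0.1   1.12  1.78 -0.09  1.32 -0.3 ] F [ 0.2  0.5 -1.4] open 65.0
[-0.46, 0.442, 0.135] [-0.498, -0.02, 0.071] rows 5
```

Emit:
drive_tool([
  [-0.1, 0.09, 0.0, -0.12, 0, 0.02, 1],
  [-0.2, 0.18, 0.02, -0.24, 0, 0.03, 1],
  [-0.3, 0.28, 0.05, -0.36, -0.01, 0.05, 1],
  [-0.4, 0.37, 0.1, -0.49, -0.02, 0.07, 1],
  [-0.46, 0.442, 0.135, -0.498, -0.02, 0.071, 1],
  [-0.46, 0.442, 0.135, -0.498, -0.02, 0.071, 1],
  [-0.46, 0.442, 0.135, -0.498, -0.02, 0.071, 1],
])

```text
time_s: 51.95
position: [585.9, 97.4, 219.9]
tcp_rot: [0.698, 0.668, 0.179, 0.186]
contact_force: [0.9, 0.9, -1.7]
opening: 65.0
```

```bash
python3 - <<'E'
from h import *
plan((pegpose(3,32,112)+[0,3,0],QP))
g=grab('scene'); cv2.imwrite('pics/scene12.png',cv2.resize(g['pixels'][150:330,200:440],(800,600)))
E
```

```text
t 52.0 at [585.9  97.4 219.9] J [-1.39 -0.27  0.92  2.11  0.63  0.81 -0.83] F [ 0.9  0.9 -1.7] open 65.0
[-0.004, -0.045, 0.151] [-0.001, -0.001, 0.0] rows 2
```

View pics/scene12.png

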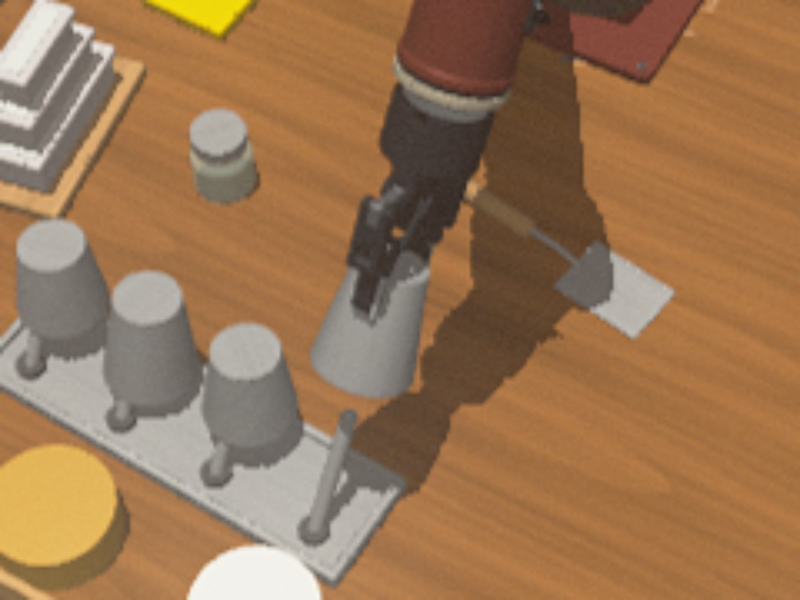

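The last cup at (375,320) is lined up above peg 3's tip, at (348,418). The other three still hang.

Emit:
drive_tool([
  [-0.004, -0.045, 0.151, 0, 0, 0, 1],
  [-0.004, -0.045, 0.151, 0, 0, 0, 1],
  [-0.004, -0.045, 0.25, 0, 0, 0, 1],
  [-0.004, -0.045, 0.35, 0, 0, 0, 1],
  [-0.004, -0.045, 0.45, 0, 0, 0, 1],
  [-0.004, -0.045, 0.55, 0, 0, 0, 1],
  [-0.004, -0.045, 0.62, 0, 0, 0, 1],
  [-0.004, -0.045, 0.62, 0, 0, 0, 1],
  [-0.004, -0.045, 0.62, 0, 0, 0, 1],
])

```text
time_s: 52.9
position: [640.7, 94.8, 108.8]
tcp_rot: [0.697, 0.669, 0.179, 0.186]
contact_force: [-0.6, -0.5, -0.9]
opening: 65.1
```

```bash
python3 - <<'E'
from h import *
plan((pegpose(3,32,0)+[0,3,0],QP))
E
```

```text
t 52.9 at [640.7  94.8 108.8] J [-1.27  0.23  1.06  2.12 -0.12  0.41 -0.21] F [-0.6 -0.5 -0.9] open 65.1
[-0.003, -0.005, 0.092] [-0.001, -0.001, 0.002] rows 2
```

Emit:
drive_tool([
  [-0.003, -0.003, 0.03, 0, 0, 0, 1],
  [-0.003, -0.003, 0.055, 0, 0, 0, 1],
  [-0.003, -0.003, 0.07, 0, 0, 0, 1],
  [-0.003, -0.003, 0.08, 0, 0, 0, 1],
  [-0.003, -0.003, 0.08, 0, 0, 0, 1],
])

```text
time_s: 53.4
position: [648.2, 93.7, 94.3]
tcp_rot: [0.697, 0.669, 0.179, 0.187]
contact_force: [0.4, -0.3, -1.1]
opening: 65.3
```

Emit:
drive_tool([
  [0, 0, 0.006, 0, 0, 0, 1],
  [0, 0, 0.012, 0, 0, 0, 1],
  [0, 0, 0.012, 0, 0, 0, 1],
])

```text
time_s: 53.7
position: [649.9, 92.6, 93.2]
tcp_rot: [0.698, 0.668, 0.179, 0.187]
contact_force: [-15.8, -3.4, 21.4]
opening: 65.0
```

Firm contact (about 27 N). I'll ease back slightly, release and retreat.

Emit:
drive_tool([
  [0, 0, -0.008, 0, 0, 0, 1],
  [0, 0, -0.008, 0, 0, 0, 1],
  [0, 0, -0.008, 0, 0, 0, 0.2],
  [0, 0, -0.008, 0, 0, 0, -0.2],
  [0, 0, -0.008, 0, 0, 0, -0.6],
  [0, 0, -0.008, 0, 0, 0, -1],
  [0, 0, -0.008, 0, 0, 0, -1],
  [0, 0, -0.008, 0, 0, 0, -1],
  [0, 0, -0.008, 0, 0, 0, -1],
  [0, 0, -0.1, 0, 0, 0, -1],
  [0, 0, -0.25, 0, 0, 0, -1],
  [0, 0, -0.45, 0, 0, 0, -1],
  [0, 0, -0.65, 0, 0, 0, -1],
  [0, 0, -0.65, 0, 0, 0, -1],
])

```text
time_s: 55.1
position: [582.7, 99.3, 196.9]
tcp_rot: [0.696, 0.672, 0.175, 0.183]
contact_force: [0.0, 3.1, -4.9]
opening: 85.3
```

```bash
python3 - <<'E'
from h import *
plan(([480,150,260],tool(-2.5)))
g=grab('scene'); [hung(g,i) for i in range(4)]
cv2.imwrite('pics/scene13.png',cv2.resize(g['pixels'][130:330,150:417],(800,600)))
E
```

```text
t 55.1 at [582.7  99.3 196.9] J [-1.46 -0.26  1.    2.13  0.66  0.78 -0.86] F [ 0.   3.1 -4.9] open 85.3
[0.235, -0.3, -0.532] [0.489, -0.0, 0.008] rows 5
peg 0 end c [ 622.8 -208.8  124.7] r 31.0 n [-0.08 -0.02  1.  ] tilt 4.5 inner-tip [ 3.1 -1.7  0.7] 3.6
peg 1 end c [ 629.3 -109.3  125. ] r 30.3 n [-0.11  0.03  0.99] tilt 6.8 inner-tip [ 5.  -1.9  1. ] 5.5
peg 2 end c [631.3  -8.9 124.2] r 30.2 n [-0.07 -0.02  1.  ] tilt 4.1 inner-tip [ 3.1 -0.8  0.2] 3.2
peg 3 end c [636.5  91.3 124.5] r 29.6 n [-0.11  0.04  0.99] tilt 6.9 inner-tip [ 3.9 -0.4  0.6] 4.0
```

View pics/scene13.png

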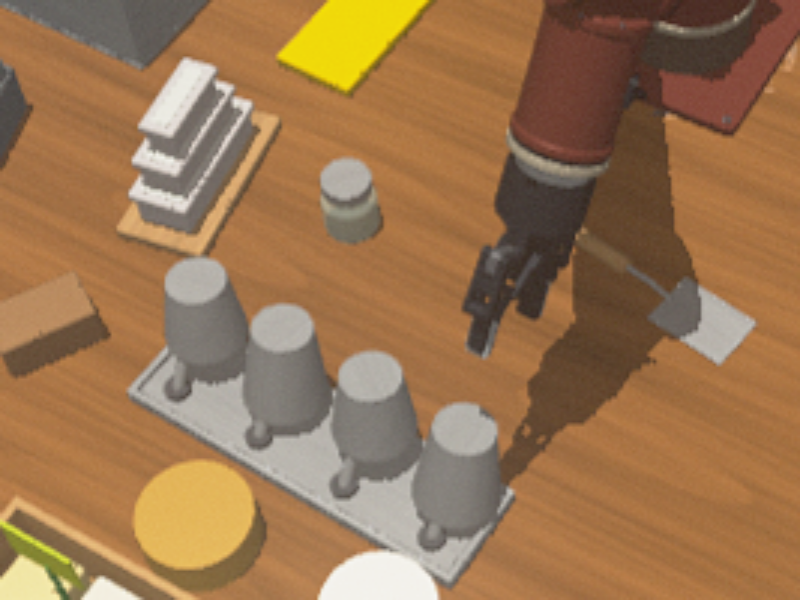

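All four cups hang and the stack stands at (190,150). I'll move the arm clear and check everything one last time from above.

Emit:
drive_tool([
  [0.06, -0.07, -0.13, 0.12, 0, 0, -1],
  [0.12, -0.15, -0.27, 0.26, 0, 0, -1],
  [0.18, -0.22, -0.4, 0.4, 0, 0, -1],
  [0.235, -0.3, -0.53, 0.489, 0, 0, -1],
  [0.6, -0.3, -0.53, 0.489, 0, 0, -1],
  [0.9, -0.3, -0.53, 0.489, 0, 0, -1],
  [0.9, -0.3, -0.53, 0.489, 0, 0, -1],
  [0.9, -0.3, -0.53, 0.489, 0, 0, -1],
  [0.9, -0.3, -0.53, 0.489, 0, 0, -1],
])

```text
time_s: 56.05
position: [487.1, 282.5, 260.7]
tcp_rot: [0.72, 0.694, 0.0, 0.002]
contact_force: [0.8, -0.7, 0.0]
opening: 85.2
```

```bash
python3 - <<'E'
from h import *
plan()
g=grab('scene'); [hung(g,i) for i in range(4)]
f=grab('top'); [hung(f,i) for i in range(4)]; cups(f)
box(f,(452,-350),142)
w=cloud(f)
for z,L in ((102,'med'),(60,'large')):
    m=(abs(w[...,2]-z)<6)&(np.hypot(w[...,0]-452,w[...,1]+351)<110); q=w[m][:,:2].astype(np.float32); print(L,cv2.minAreaRect(q))
cv2.imwrite('pics/top14.png',f['pixels'])
E
```

```text
t 56.0 at [487.1 282.5 260.7] J [-1.64  0.29  1.27  1.68 -0.28  1.38 -0.37] F [ 0.8 -0.7  0. ] open 85.2
peg 0 end c [ 622.  -208.7  124.3] r 30.9 n [-0.07 -0.01  1.  ] tilt 4.2 inner-tip [ 2.3 -1.6  0.3] 2.8
peg 1 end c [ 627.9 -109.2  124.6] r 30.9 n [-0.1   0.01  1.  ] tilt 5.6 inner-tip [ 3.6 -1.7  0.6] 4.0
peg 2 end c [630.4  -9.2 124.1] r 31.0 n [-0.08 -0.04  1.  ] tilt 5.2 inner-tip [ 2.2 -1.1  0.1] 2.5
peg 3 end c [636.5  92.1 124.8] r 30.3 n [-0.09  0.04  1.  ] tilt 5.7 inner-tip [3.9 0.5 0.8] 4.0
peg 0 end c [ 620.8 -207.8  124.8] r 29.6 n [-0.06 -0.03  1.  ] tilt 3.8 inner-tip [ 1.  -0.7  0.8] 1.5
peg 1 end c [ 624.2 -107.4  125.3] r 29.2 n [-0.09  0.01  1.  ] tilt 5.3 inner-tip [-0.1  0.1  1.3] 1.4
peg 2 end c [628.1  -8.2 125.4] r 29.1 n [-0.06 -0.02  1.  ] tilt 3.8 inner-tip [-0.2 -0.1  1.4] 1.4
peg 3 end c [633.5  92.6 127.1] r 29.1 n [-0.06  0.03  1.  ] tilt 3.9 inner-tip [0.8 1.  3.1] 3.4
cup? px [396. 272.] h 77.8 c [ 416.6 -180.4] mean [ 415.4 -180.3   76. ] r 26.3
box c [ 453.  -349.8] cloud [ 452.7 -349.9  141.9] sides [100.3  40.1] long az 9.0
med ((454.0185852050781, -350.5736999511719), (129.6566619873047, 55.619667053222656), 9.489373207092285)
large ((451.46221923828125, -350.8168029785156), (159.66224670410156, 68.42707824707031), 9.657608985900879)
```

View pics/top14.png

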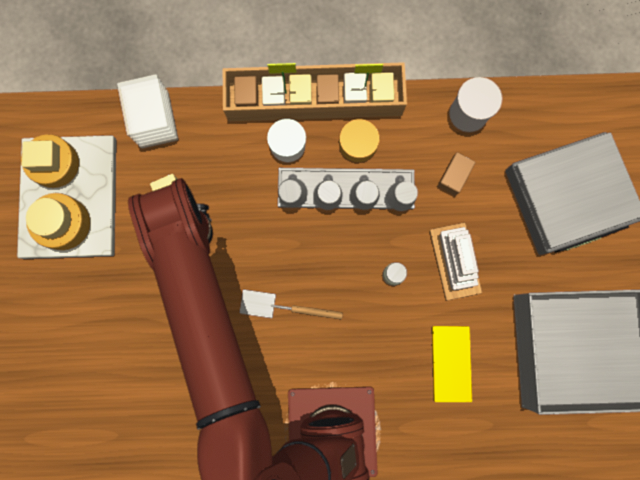

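The top picture shows the four cups on the rack at (290–403,193), the stack on the board at (458,258), and the jar where it was at (395,273). All checks pass, so I'm handing in.

```bash
python3 -c "
from plant import arm; print(arm.close_job())"
```

```text
the job is handed in; nothing more can be done
None
```

All four cups are hanging on the rack and the three boxes are stacked on the wooden board. I handed the job in at about 56 s; no verdict was reported.

- **Cups:** All four hang mouth-down, one to a peg. In both cameras each inner end is within about 4 mm of its peg tip (25 mm allowed), and the cups lean 4–6° from vertical. One short cup was knocked about 13 mm during the run; I measured it again before picking it up.
- **Boxes:** The large box is about 4 mm along and 1–2 mm across from the board's centre. The medium and small boxes sit within about 3 mm of the box below. All are turned by less than 1° and lie at the expected heights.
- **Bystanders:** The jar measures where it started. The pot, cheese wheel and halva look unmoved in the last picture, where the arm partly hid the cheese block.
- **Disagreements:** The two cameras differ by about 3 mm in x. I averaged them to place the peg tips, and the contacts came within about 2 mm of where that predicted.
- **Contact force:** Pushing the first cup on peaked at about 43 N at the wrist (limit 120 N). The cup was held in the fingers, so I don't think the 40 N limit for the arm and gripper body applies, but I could not check that.

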